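# Find the jamming self-inking stamp, set it aside, and stamp the form with the good one

### The arm

A 7-joint arm with a two-finger parallel gripper is mounted at the origin on the work surface. World frame = base frame: x ahead of the robot, y to its left, z up, the work surface at z = 0. Lengths are in mm, angles in degrees, forces in N, time in s.
With the tool pointing down it reaches from about 425 to 800 mm from the base axis. Payload 8.3 kg.
Tool frame: the origin (TCP) lies at the very end of the fingers, on their centre line; the grasp point (between the pads) lies 19 mm behind it; x points along the fingers, y is the direction in which the jaws open and shut, and the axes are right-handed (so a half turn about x gives the same grasp; the last joint's range is limited). The gripper opens to 85 mm and grips with 20 to 120 N. Pads are 22 mm wide; open, the fingers measure 114 mm over their backs; the gripper's body (76 mm by 85 mm) begins 54 mm behind the grasp point. The pads swing forward as they close: fully open they stand 13 mm farther back than shut.
Start: joints at [-67.832, 21.967, 0.94, 78.501, -0.361, 79.538, -2.664], TCP at [271.686, 562.838, 191.379] pointing down, gripper open.
Joint ranges: [-169.22, 169.22], [-14.56, 117.87], [-87.37, 89.26], [10.42, 133.3], [-82.24, 262.24], [0.94, 117.77], [-172.7, 172.7]. Speed limits (degrees/s): [136.94, 136.94, 172.46, 172.46, 180, 180, 180].

### API

Orientations are given as a 3x3 rotation matrix whose columns are the frame's x, y, z axes.
In Python, from cell import * gives the robot as it stands.
- The arm moves only by the tool step_arm, never from a script. Its arguments are lists of equal length, an entry for each row: "linear": the shift along the tool's x, y, z in mm, a list of three; "turn": the turn, a rotation vector about the tool's x, y, z in rad, a list of three; "hand": the closure, from 0 (fully open) to 1 (shut). A call has exactly 8 rows; each row is the pose to reach, as a shift and turn from the pose commanded when the call began, along the tool's axes at that moment; what a row does not reach only later rows make up. A row lasts 1/12 s, in which the tool goes at most 41.7 mm and 7.16 degrees, less where a joint would pass 70% of its speed; a pose out of reach is approached as far as the arm can. A call with a gripper value outside its range is refused whole. The fingers move at their own pace and stop on an object; the grip force is fixed at half the most. Time passes only in rows, so rows that repeat a pose let the fingers close, or fill a call up. It gives the time, the measured TCP pose, the force and the opening at its end, in the units of the state.
- sense(): the state, without advancing time (a new reading comes with each control period).
- snapshot(name): name is "side" or "top" or "wrist"; returns a dict with "img" (420x560x3 uint8, red, green, blue), "depth" (420x560 float32, mm along the optical axis (not along the pixel's ray), 0 where there is no reading), "intrinsics" (3x3 intrinsics, pixels), "T" (4x4, takes a point from camera to world coordinates). Camera axes: x right, y up, looking along -z (the intrinsics and any distortion apply to the point x, -y, -z); pixel columns grow to the right and rows downward; lengths in mm; the calibration is good to about 2 mm. The wrist camera is an equidistant fisheye: a pixel r from the principal point sees the ray r / f radians off the axis. A picture is of the moment at which its call begins.
- sign_off(): hands the job in, once; it reports no verdict.
The state is a dict: "clock": time; "qpos": joint angles; "qd": joint speeds; "tau": joint torques, N m; "tool_pos": TCP position; "ee_rot": TCP orientation; "force": force on the tool from outside, world axes, zero at the start; "wrist_torque": the same for the moment, N m; "width": finger opening in mm.
Only numpy, scipy, OpenCV 4.12 (cv2) and the standard library are available. Lean on these libraries where they do the work, as an engineer would, in place of code of your own. Each camera call takes 0.05 s, during which the arm holds its last target. There are 200 camera calls.

### The job

One of the two self-inking stamps on the scrap pad jams part-way down: press their handles on the pad until you have felt the jam yourself, a push back of 12 N before the handle is fully down (do not go by elimination), and never push harder than 20 N. Set the jamming stamp upright in the grey repair tray beside the old stapler, and then, with the good one, make an impression squarely inside the empty box on the form, handle fully down for a moment. Finish with the good stamp standing back on the scrap pad, and leave the other things on the desk where they are.

Things in the scene. Friction and masses are not known exactly. Their poses are not given: they have to be found in the camera images.
- stamp_a: one of two like black self-inking hand stamps standing upright on the scrap pad; which one jams is unmarked and varies. Origin: centre of its foot; z up, x depth, y width. Base 34 mm deep (x), 66 mm wide (y), 38 mm tall; sliding handle over it: a block 36 by 68 mm, from 60 up to 92 mm above the foot when up, on a 6 mm leg at each end (y) down to 40 mm. Weighs 0.14 to 0.25 kg; lift it by the handle.
- stamp_b: the other stamp: same shape, size, frame and weight as stamp_a, and front and back alike. Fingers on the front and back (x) faces of a handle pass the base freely when the handle goes down.
- handle_a (a joint): push of the handle of stamp_a into its base, m: 0 up, 0.019 fully down (from 0.0185 counts), where the rubber stop gives about 4 N for each mm. Its spring needs 3 N to start and 7.5 N fully down, and returns it. In the stamp that jams the resistance rises steeply, about 5 N for each mm, from a point somewhere from 0.007 to 0.015; in the good one nothing is in the way. More than 20 N damages a stamp.
- handle_b (a joint): the same for the handle of stamp_b.
- scrap_pad: white notepad for trial impressions, 140 mm (x) by 220 mm (y), 10 mm thick, fixed on the desk. Origin: centre of its underside; its top is at z = 10 mm. Both stamps stand on it at the start, near y = +60 and -60 mm, and the good one ends with its whole foot on it.
- form: paper form (a thin bound register), 210 mm (x) by 148 mm (y), 4 mm thick, fixed on the desk. Origin: centre of its underside. It carries a ruled table and an empty printed box.
- stamp_box (a point): centre of the empty printed box on the form, on the paper's surface; the box measures 60 mm along x and 92 mm along y, so the foot of a stamp fits in it with its width along y, 13 mm to spare all round. Either way round will do.
- tray: grey open repair tray, 200 mm (x) by 150 mm (y), 30 mm tall, walls and floor 4 mm, fixed on the desk. Origin: centre of its underside. An old stapler lies across its far end (x from 35 to 78 mm, 40 mm tall); the rest of its floor is free, centred at x = -30 mm, y = 0.
- stapler: old stapler, 125 mm long, 34 mm wide, 40 mm tall, lying in the far end of the tray; stays there. Origin: centre of its underside.
- pen: ballpoint pen, 145 mm, 12 mm tall, lying across the far end of the form; leave alone. Origin: underside of its middle.
- calculator: desk calculator, 145 by 105 mm, 20 mm tall, beyond the pad; leave alone. Origin: centre of its underside.
- mug: glass mug, 76 mm wide, 95 mm tall, beyond the pad; leave alone. Origin: centre of its underside.
- tissue_pack: small pack of tissues, 70 by 110 mm, 45 mm tall, at the far left; leave alone. Origin: centre of its underside.
- remote: remote control, 45 by 150 mm, 18 mm tall, at the far right; leave alone. Origin: centre of its underside.
- binder_clip: black binder clip, 32 mm wide, 16 mm tall, with a wire arm, lying on the ruled table of the form; leave alone. Origin: underside of its jaw.
- glue_stick: glue stick standing upright, 29 mm in diameter, 88 mm tall, beyond the pad; leave alone. Origin: centre of its underside.

How it is judged:
By the outcome, as a careful person would: the job done as asked, in the order asked, and still so for the second after the job is handed in, with the robot touching nothing.
It also fails if it takes over 72 s, if anything falls off the work surface, if the arm or the gripper's body presses on something with over 40 N, if the wrist force passes 120 N, or if a joint passes its speed limit or range.

## Working session

There is one attempt and no reset: what is moved stays moved. The work goes in short steps, Python scripts to look and compute and a tool call to move; the robot and the scene stay as the last step left them, time stands still between calls to the robot, and variables do not carry over. Pictures are saved under pics/ and viewed, about 8 in all and at most 12, crops included, and the job is handed in when it is done.

Besides the shell and the picture viewer there is one more tool, called after "Request:" as name(argument=value, ...), one argument or row to a line, values as JSON. step_arm: Moves the arm, as the interface text tells. Its arguments: {"type":"object","properties":{"linear":{"type":"array"},"turn":{"type":"array"},"hand":{"type":"array"}},"required":["linear","turn","hand"]}

```bash
mkdir -p pics; ls; python3 - <<'E'
from cell import *
import cv2,numpy as np
s=sense();print({k:np.round(v,3).tolist() for k,v in s.items()})
for n in("top","side"):
    d=snapshot(n);cv2.imwrite(f"pics/{n}0.png",d["img"][:,:,::-1]);np.savez(f"{n}0.npz",**d)
    print(n,d["intrinsics"].tolist(),np.round(d["T"],3).tolist(),[k for k in d])
E
```

```text
pics
{'clock': 0.0, 'qpos': [-67.833, 22.018, 0.937, 78.56, -0.358, 79.538, -2.663], 'qd': [-0.138, 0.016, 0.04, -0.001, -0.113, 0.014, -0.028], 'tau': [-0.001, -62.759, 0.844, -37.183, 0.017, 0.014, 0.0], 'tool_pos': [271.469, 562.327, 190.355], 'ee_rot': [[-0.001, 0.435, 0.901], [-0.002, 0.901, -0.435], [-1.0, -0.002, 0.0]], 'force': [-0.056, -0.375, 0.141], 'wrist_torque': [0.021, -0.009, 0.008], 'width': 85.659}
top [[431.68275010111427, 0.0, 283.0941382362754], [0.0, 431.68275010111427, 212.15575093675167], [0.0, 0.0, 1.0]] [[0.022, 0.991, -0.131, 467.806], [-1.0, 0.021, -0.007, 24.941], [-0.004, 0.131, 0.991, 971.593], [0.0, 0.0, 0.0, 1.0]] ['img', 'depth', 'intrinsics', 'T']
side [[448.7162020378735, 0.0, 273.6365953529122], [0.0, 448.7162020378735, 213.16528592925093], [0.0, 0.0, 1.0]] [[-0.996, 0.04, -0.083, 532.654], [-0.09, -0.636, 0.766, 728.426], [-0.022, 0.771, 0.637, 664.197], [0.0, 0.0, 0.0, 1.0]] ['img', 'depth', 'intrinsics', 'T']
```

View pics/top0.png

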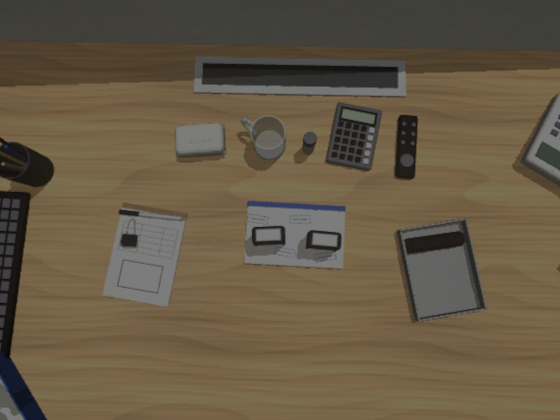

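View pics/side0.png

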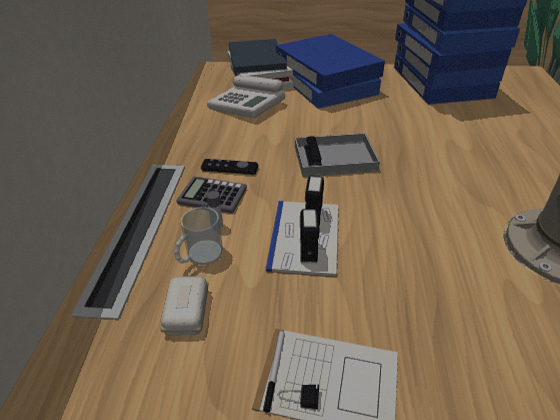

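Top view: left stamp at (268,236), right at (323,240), box at (140,277), tray at (440,270). The side view confirms the layout.

```bash
cat > h.py <<'E'
import numpy as np,cv2
def cloud(d):
    K=d["intrinsics"];z=d["depth"].astype(float);v,u=np.mgrid[:z.shape[0],:z.shape[1]]
    P=np.stack([(u-K[0,2])/K[0,0]*z,-(v-K[1,2])/K[1,1]*z,-z],-1)
    W=P@d["T"][:3,:3].T+d["T"][:3,3];W[z==0]=np.nan;return W
def ray(d,uv,h):
    K=d["intrinsics"];uv=np.atleast_2d(uv).astype(float)
    r=np.c_[(uv[:,0]-K[0,2])/K[0,0],-(uv[:,1]-K[1,2])/K[1,1],-np.ones(len(uv))]@d["T"][:3,:3].T
    o=d["T"][:3,3];return (o+r*((h-o[2])/r[:,2])[:,None])[:,:2]
def rect(p):
    c,s,a=cv2.minAreaRect(np.asarray(p,np.float32)); 
    # angle of long side wrt world y, in (-90,90]
    b=cv2.boxPoints((c,s,a));e=[b[1]-b[0],b[2]-b[1]];L=max(e,key=np.linalg.norm)
    L=L if L[1]>0 else -L
    return np.round(c,1),np.round(sorted(s),1),round(float(np.degrees(np.arctan2(-L[0],L[1]))),2)
E
python3 - <<'E'
from h import *
for n in("top","side"):
    d=dict(np.load(n+"0.npz"));W=cloud(d);print(n)
    if n=="top":
        g=cv2.cvtColor(d["img"],cv2.COLOR_RGB2HSV)
        for nm,(x0,y0,x1,y1),h in(("form",(95,200,195,312),4),("pad",(235,195,355,275),10)):
            m=np.zeros(g.shape[:2],np.uint8);m[y0:y1,x0:x1]=((g[y0:y1,x0:x1,1]<60)&(g[y0:y1,x0:x1,2]>90))*255
            cs,_=cv2.findContours(m,cv2.RETR_EXTERNAL,2);c=max(cs,key=cv2.contourArea)
            print(nm,rect(ray(d,c[:,0],h)))
        gr=cv2.cvtColor(d["img"],cv2.COLOR_RGB2GRAY)
        R=cv2.resize(gr[250:305,100:180],None,fx=4,fy=4,interpolation=2)
        m=cv2.adaptiveThreshold(R,255,0,1,41,8)
        cs,hh=cv2.findContours(m,cv2.RETR_CCOMP,2)
        for c in cs:
            if cv2.contourArea(c)>4000: 
                uv=(c[:,0]+.5)/4-.5+[100,250];print("boxcand",cv2.contourArea(c),rect(ray(d,uv,4)),np.round(uv.mean(0),1))
        cv2.imwrite("pics/crop1.png",np.hstack([cv2.resize(d["img"][215:265,240:350,::-1],None,fx=5,fy=5),]))
    Z=W[...,2]
    ok=(Z>88)&(Z<118)
    k,l=cv2.connectedComponents(ok.astype(np.uint8))
    for i in range(1,k):
        p=W[l==i]
        if len(p)>60: print("tall",len(p),rect(p[:,:2]),"z",np.round(np.median(p[:,2]),1))
    ok=(Z>22)&(Z<48)&(W[...,1]<-170)&(W[...,0]<640)&(W[...,0]>300)&(W[...,1]>-450)
    print("tray",ok.sum(),rect(W[ok][:,:2]))
    ok=(Z>34)&(Z<48)&(W[...,1]<-170)&(W[...,0]<640)&(W[...,0]>300)&(W[...,1]>-450)
    print("stapler",ok.sum(),rect(W[ok][:,:2]))
E
```

```text
top
form (array([491.5, 339.5]), array([150.1, 202.3]), 81.53)
pad (array([541.3,   4.7]), array([130.9, 220.5]), -1.89)
boxcand 19064.5 (array([446.4, 346.2]), array([63.1, 95.3]), -8.6) [139.5 275.2]
boxcand 15704.5 (array([446.5, 346.2]), array([56.6, 88.4]), -8.6) [140.6 276.4]
tall 247 (array([752.4,  67.4]), array([73.6, 75.2]), -88.77) z 94.2
tall 297 (array([677.2, 587.2]), array([59.2, 78.8]), 77.11) z 97.8
tall 588 (array([536.8,  59.6]), array([37. , 67.4]), 2.1) z 101.4
tall 593 (array([528.7, -54.3]), array([37.1, 67.9]), -3.68) z 101.3
tray 1478 (array([ 476.3, -316.5]), array([151.9, 200.1]), -79.1)
stapler 653 (array([ 492.7, -272.1]), array([100.9, 193.2]), 55.91)
side
tall 2176 (array([1214.4, -762.5]), array([  10.3, 1517.9]), -0.03) z 102.9
tall 106 (array([ -416.5, -1421.8]), array([ 68.7, 114.9]), -27.19) z 103.5
tall 3265 (array([ 561. , -840.6]), array([295.1, 471.6]), 35.18) z 112.3
tall 70 (array([ 821.3, -929.2]), array([77.3, 87.4]), 16.61) z 88.8
tall 635 (array([ 159.2, -747. ]), array([213.8, 391.4]), 50.67) z 97.5
tall 371 (array([528.2, -50. ]), array([36.2, 69.6]), -4.16) z 100.9
tall 243 (array([64.8,  3.7]), array([10.2, 69.3]), 0.32) z 101.9
tall 323 (array([751.6,  70.2]), array([75.3, 75.9]), 66.3) z 93.3
tall 483 (array([535.8,  64.6]), array([36. , 68.2]), 3.41) z 100.7
tray 812 (array([ 475.3, -312.8]), array([156.6, 201.7]), -79.28)
stapler 246 (array([ 533.9, -297.3]), array([ 26.6, 116.5]), 9.34)
```

View pics/crop1.png

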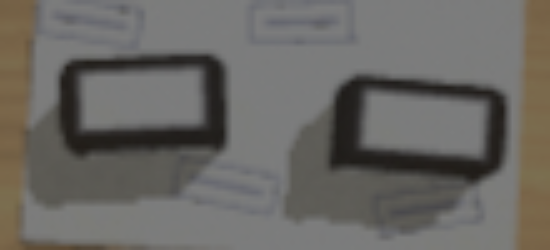

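Crop: both stamps show their tops clearly (left about +2.5° yaw, right about -4°). The top and side views differ by about 4 mm in y, so I'll use the mean.

```bash
cat > go.py <<'E'
import sys,numpy as np
from cell import *
from scipy.spatial.transform import Rotation as Ro
s=sense();R=np.array(s["ee_rot"]);p=np.array(s["tool_pos"])
print(round(s["clock"],2),"pos",p.round(1),"yaw",round(float(np.degrees(np.arctan2(R[1,1],R[0,1]))),2),"tilt",np.round(R[:2,0],3),"F",np.round(s["force"],2),"M",np.round(s["wrist_torque"],2),"w",round(s["width"],1),"q7",round(s["qpos"][6]))
for a in sys.argv[1:]:
    x,y,z,w=map(float,a.split(","));c,n=np.cos(np.radians(w)),np.sin(np.radians(w))
    G=np.array([[0,c,n],[0,n,-c],[-1,0,0]])
    print(a,"linear",(R.T@(np.array([x,y,z])-p)).round(1).tolist(),"turn",Ro.from_matrix(R.T@G).as_rotvec().round(4).tolist())
E
python3 go.py 536.3,62,170,2.7; python3 - <<'E'
from h import *
d=dict(np.load("side0.npz"));gr=cv2.cvtColor(d["img"],cv2.COLOR_RGB2GRAY)
R=cv2.resize(gr[345:420,325:395],None,fx=4,fy=4,interpolation=2)
m=cv2.adaptiveThreshold(R,255,0,1,41,8)
for c in cv2.findContours(m,cv2.RETR_CCOMP,2)[0]:
    if cv2.contourArea(c)>4000: print(rect(ray(d,(c[:,0]+.5)/4-.5+[325,345],4)))
E
```

```text
0.1 pos [271.5 562.4 190.5] yaw 64.23 tilt [-0.001 -0.002] F [-0.19  0.17  0.07] M [-0.03  0.07 -0.01] w 85.6 q7 -3
536.3,62,170,2.7 linear [21.1, -335.5, 456.0] turn [1.0739, 0.0009, 0.0016]
(array([445.5, 347.5]), array([62.1, 94.6]), -8.66)
(array([445.6, 347.8]), array([57. , 88.6]), -8.59)
```

Request:
step_arm(
  linear=[
    [3, -42, 57],
    [6, -84, 114],
    [9, -126, 171],
    [12, -168, 228],
    [14, -210, 285],
    [16, -252, 342],
    [19, -294, 399],
    [21, -335, 456],
  ],
  turn=[
    [0.12, 0, 0],
    [0.24, 0, 0],
    [0.36, 0, 0],
    [0.48, 0, 0],
    [0.6, 0, 0],
    [0.72, 0, 0],
    [0.84, 0, 0],
    [0.96, 0, 0],
  ],
  hand=[0, 0, 0, 0, 0, 0, 0, 0],
)

```text
clock: 0.77
tool_pos: [427.6, 266.3, 178.1]
ee_rot: [[-0.0, 0.988, 0.155], [0.0, 0.155, -0.988], [-1.0, -0.0, -0.0]]
force: [0.9, -0.4, -0.6]
width: 85.2
```

```bash
python3 go.py 536.3,62,140,2.7
```

```text
0.77 pos [427.6 266.3 178.1] yaw 8.9 tilt [-0.  0.] F [ 0.9  -0.35 -0.57] M [ 0.05 -0.08 -0.02] w 85.2 q7 -24
536.3,62,140,2.7 linear [38.1, 75.8, 218.7] turn [0.1081, -0.0001, 0.0005]
```

Request:
step_arm(
  linear=[
    [38, 76, 218],
    [38, 76, 218],
    [38, 76, 218],
    [38, 76, 218],
    [38, 76, 218],
    [38, 76, 218],
    [38, 76, 218],
    [38, 76, 218],
  ],
  turn=[
    [0.108, 0, 0],
    [0.108, 0, 0],
    [0.108, 0, 0],
    [0.108, 0, 0],
    [0.108, 0, 0],
    [0.108, 0, 0],
    [0.108, 0, 0],
    [0.108, 0, 0],
  ],
  hand=[0, 0, 0, 0, 0, 0, 0, 0],
)

```text
clock: 1.43
tool_pos: [537.3, 63.2, 139.7]
ee_rot: [[-0.001, 0.999, 0.049], [-0.001, 0.049, -0.999], [-1.0, -0.001, 0.001]]
force: [-0.6, 0.9, 0.5]
width: 85.1
```

```bash
python3 go.py 536.3,62,66,2.7; python3 - <<'E'
from cell import *
from h import *
d=snapshot("side");cv2.imwrite("pics/s1.png",cv2.resize(d["img"][100:320,200:420,::-1],None,fx=2,fy=2))
w=snapshot("wrist");cv2.imwrite("pics/w1.png",w["img"][:,:,::-1]);np.savez("w1.npz",**w)
E
python3 -c "
import cv2,numpy as np
a=cv2.imread('pics/s1.png');b=cv2.imread('pics/w1.png');b=cv2.resize(b,(400,300));a=cv2.resize(a,(400,400));c=np.zeros((400,800,3),np.uint8);c[:,:400]=a;c[:300,400:]=b;cv2.imwrite('pics/c1.png',c)"
```

```text
1.43 pos [537.3  63.2 139.7] yaw 2.8 tilt [-0.001 -0.001] F [-0.63  0.92  0.51] M [ 0.03 -0.02 -0.06] w 85.1 q7 -1
536.3,62,66,2.7 linear [73.7, -1.0, 1.1] turn [0.0018, 0.001, 0.0014]
```

View pics/c1.png

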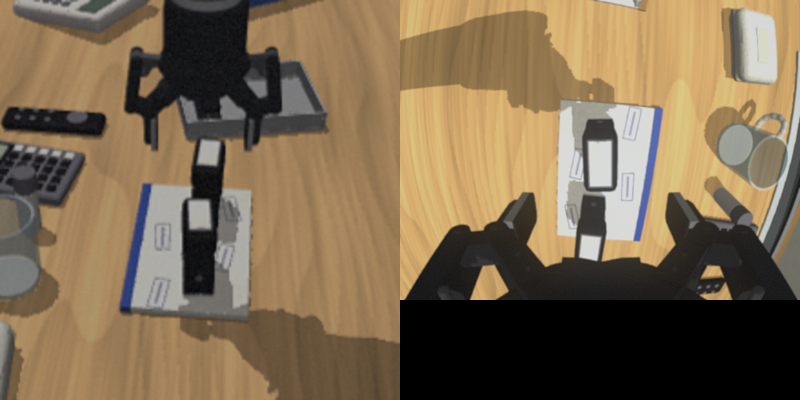

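Side and wrist views: the open fingers straddle the left stamp with clearance on both sides. Descending and gripping.

Request:
step_arm(
  linear=[
    [15, -1, 1],
    [30, -1, 1],
    [45, -1, 1],
    [60, -1, 1],
    [68, -1, 1],
    [74, -1, 1],
    [74, -1, 1],
    [74, -1, 1],
  ],
  turn=[
    [0, 0, 0],
    [0, 0, 0],
    [0, 0, 0],
    [0, 0, 0],
    [0, 0, 0],
    [0, 0, 0],
    [0, 0, 0],
    [0, 0, 0],
  ],
  hand=[0, 0, 0, 0, 0, 0, 0, 0],
)

```text
clock: 2.2
tool_pos: [536.5, 65.0, 66.8]
ee_rot: [[0.0, 0.999, 0.054], [0.0, 0.054, -0.999], [-1.0, 0.0, -0.0]]
force: [0.9, -0.3, 0.4]
width: 85.6
```

Request:
step_arm(
  linear=[
    [0, 0, 0],
    [0, 0, 0],
    [0, 0, 0],
    [0, 0, 0],
    [0, 0, 0],
    [0, 0, 0],
    [0, 0, 0],
    [0, 0, 0],
  ],
  turn=[
    [0, 0, 0],
    [0, 0, 0],
    [0, 0, 0],
    [0, 0, 0],
    [0, 0, 0],
    [0, 0, 0],
    [0, 0, 0],
    [0, 0, 0],
  ],
  hand=[0.3, 0.4, 0.5, 0.6, 0.7, 0.8, 0.9, 1],
)

```text
clock: 2.87
tool_pos: [536.4, 64.3, 66.4]
ee_rot: [[-0.0, 0.999, 0.053], [-0.0, 0.053, -0.999], [-1.0, -0.0, 0.0]]
force: [-0.4, -0.5, -0.5]
width: 0.1
```

```bash
python3 go.py
```

```text
2.87 pos [536.4  64.3  66.4] yaw 3.04 tilt [-0. -0.] F [-0.41 -0.48 -0.51] M [-0.03  0.02  0.04] w 0.1 q7 1
```

Width is 0.1 mm, so the fingers shut on nothing. Looking.

```bash
python3 - <<'E'
from cell import *
from h import *
d=snapshot("side");t=snapshot("top")
cv2.imwrite("pics/c2.png",np.hstack([cv2.resize(d["img"][150:290,250:390,::-1],(400,400)),cv2.resize(t["img"][170:290,225:345,::-1],(400,400))]))
for n,q in(("side",d),("top",t)):
    W=cloud(q);Z=W[...,2]
    ok=(Z>60)&(Z<108)&(abs(W[...,0]-530)<60)&(abs(W[...,1])<120);k,l=cv2.connectedComponents(ok.astype(np.uint8))
    for i in range(1,k):
        p=W[l==i]
        if len(p)>60: print(n,len(p),rect(p[:,:2]),np.round(np.median(p[:,2]),1))
E
```

```text
side 538 (array([535.5,  64.3]), array([36.1, 69. ]), 2.63) 95.4
top 614 (array([528.8, -54.3]), array([37.3, 67.9]), -4.38) 101.3
```

View pics/c2.png

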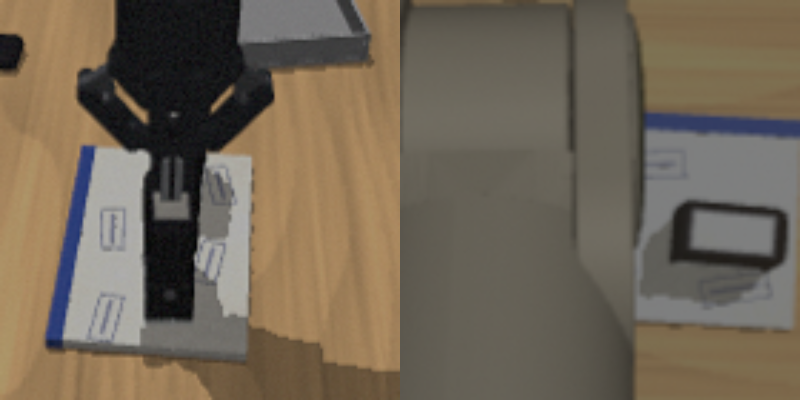

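The side view shows the shut fingers at (172,175), behind the left stamp (label at 172,205), so in the gap between the stamps. The reported TCP and the cameras disagree. I'll measure that offset.

```bash
python3 - <<'E'
from cell import *
from h import *
s=sense();print(s["tool_pos"],np.round(s["qpos"],2))
d=snapshot("side");W=cloud(d)
w=snapshot("wrist");print("wristT",np.round(w["T"],3).tolist(),w["intrinsics"].tolist())
w1=np.load("w1.npz");print("wristT1",np.round(w1["T"],3).tolist())
# finger points: side crop pixels (160-185,155-195)/400*140
for (u,v) in [(170,165),(170,180),(172,190),(165,175),(180,175),(172,210),(160,220),(175,120),(175,30),(95,85),(255,85)]:
    U=int(250+u*.35);V=int(150+v*.35);print((u,v),W[V,U].round(1),d["img"][V,U])
t=snapshot("top");W=cloud(t)
ok=(W[...,2]>300);print("top arm pts",rect(W[ok][:,:2]),np.nanmax(W[...,2]))
E
```

```text
[536.3880657   64.31869451  66.38609728] [-32.75  18.3   27.2  102.51  -9.41  61.43   0.82]
wristT [[0.999, -0.052, -0.016, 532.727], [0.054, 0.955, 0.291, 139.153], [-0.0, -0.292, 0.956, 248.282], [0.0, 0.0, 0.0, 1.0]] [[325.19226210127806, 0.0, 281.11708233833133], [0.0, 325.19226210127806, 214.8048808443534], [0.0, 0.0, 1.0]]
wristT1 [[0.999, -0.051, -0.014, 533.635], [0.053, 0.955, 0.292, 140.089], [-0.001, -0.292, 0.956, 321.803], [0.0, 0.0, 0.0, 1.0]]
(170, 165) [537.   79.1 142.9] [48 48 48]
(170, 180) [536.6  75.4 125.4] [40 39 41]
(172, 190) [534.5  77.3 119.7] [29 28 30]
(165, 175) [540.4  76.7 131.1] [69 68 69]
(180, 175) [529.3  78.2 132.9] [60 57 61]
(172, 210) [534.   77.3 102.3] [112 109 104]
(160, 220) [541.2  87.3 100.5] [29 25 27]
(175, 120) [534.6 -24.2 100.2] [25 21 25]
(175, 30) [536.3 101.4 260. ] [21 15 22]
(95, 85) [585.1  72.9 199.7] [34 37 35]
(255, 85) [485.6  66.5 199.3] [40 39 40]
top arm pts (array([462.2,  60. ]), array([103.2, 246.3]), -87.95) 620.6990369758303
```

```bash
python3 - <<'E'
from cell import *
from h import *
def fish(w):
    K=w["intrinsics"];z=w["depth"].astype(float);v,u=np.mgrid[:z.shape[0],:z.shape[1]]
    x=(u-K[0,2])/K[0,0];y=(v-K[1,2])/K[1,1];r=np.hypot(x,y);k=np.where(r>1e-6,np.tan(r)/np.maximum(r,1e-6),1)
    P=np.stack([x*k*z,-y*k*z,-z],-1);W=P@w["T"][:3,:3].T+w["T"][:3,3];W[(z==0)|(r>1.3)]=np.nan;return W
W=fish(snapshot("wrist"))
t=dict(np.load("w1.npz"));W1=fish(t)
for n,X in(("now",W),("w1",W1)):
    print(n,"desk z median upper rows",np.nanmedian(X[20:120,250:330,2]).round(1))
# w1: stamp tops
ok=(W1[...,2]>75)&(W1[...,2]<160);k,l=cv2.connectedComponents(ok.astype(np.uint8))
for i in range(1,k):
    p=W1[l==i]
    if len(p)>100: print(len(p),rect(p[:,:2]),np.nanmedian(p[:,2]).round(1))
d=snapshot("side");W=cloud(d)
ok=(abs(W[...,0]-535)<70)&(abs(W[...,1]-66)<45)&(W[...,2]>92)
for z in range(94,290,8):
    m=ok&(abs(W[...,2]-z)<4)
    if m.sum()>3:p=W[m];print(z,m.sum(),"x",p[:,0].min().round(),p[:,0].max().round(),"y",p[:,1].min().round(),p[:,1].max().round())
E
```

```text
now desk z median upper rows -0.6
w1 desk z median upper rows -0.6
2773 (array([759.9,  71.7]), array([76. , 92.5]), -67.53) 87.1
4334 (array([536.9,  62.7]), array([37.2, 66.4]), 3.58) 101.2
490 (array([744.1, -16.7]), array([23. , 29.2]), -84.07) 86.6
2311 (array([529.1, -45.3]), array([36.8, 55.9]), -3.96) 100.4
94 83 x 516.0 555.0 y 35.0 98.0
102 228 x 518.0 554.0 y 32.0 96.0
110 23 x 525.0 548.0 y 70.0 78.0
118 44 x 523.0 548.0 y 71.0 79.0
126 46 x 523.0 548.0 y 71.0 78.0
134 46 x 524.0 548.0 y 70.0 79.0
142 49 x 522.0 548.0 y 54.0 78.0
150 82 x 508.0 565.0 y 60.0 81.0
158 163 x 499.0 572.0 y 53.0 81.0
166 167 x 494.0 578.0 y 52.0 82.0
174 143 x 486.0 583.0 y 50.0 86.0
182 178 x 479.0 590.0 y 53.0 86.0
190 208 x 475.0 595.0 y 60.0 85.0
198 285 x 475.0 597.0 y 51.0 87.0
206 226 x 482.0 589.0 y 60.0 88.0
214 209 x 492.0 579.0 y 58.0 88.0
222 100 x 496.0 577.0 y 59.0 80.0
230 26 x 500.0 573.0 y 72.0 101.0
238 130 x 499.0 573.0 y 68.0 105.0
246 180 x 499.0 573.0 y 70.0 105.0
254 171 x 500.0 573.0 y 72.0 106.0
262 178 x 499.0 573.0 y 68.0 105.0
270 192 x 499.0 573.0 y 60.0 105.0
278 289 x 499.0 572.0 y 61.0 105.0
286 97 x 506.0 564.0 y 77.0 98.0
```

```bash
cat >> h.py <<'E'
def fish(w):
    K=w["intrinsics"];z=w["depth"].astype(float);v,u=np.mgrid[:z.shape[0],:z.shape[1]]
    x=(u-K[0,2])/K[0,0];y=(v-K[1,2])/K[1,1];r=np.hypot(x,y);k=np.where(r>1e-6,np.tan(r)/np.maximum(r,1e-6),1)
    P=np.stack([x*k*z,-y*k*z,-z],-1);W=P@w["T"][:3,:3].T+w["T"][:3,3];W[(z==0)|(r>1.3)]=np.nan;return W
E
python3 - <<'E'
from cell import *
from h import *
w=snapshot("wrist");W1=fish(dict(np.load("w1.npz")));W=fish(w)
for n,X,z0 in(("w1",W1,110),("now",W,60)):
    ok=(abs(X[...,0]-536)<75)&(abs(X[...,1]-64)<25)
    for z in range(z0,z0+130,8):
        m=ok&(abs(X[...,2]-z)<4)
        if m.sum()>3:p=X[m];print(n,z,m.sum(),"x",p[:,0].min().round(),p[:,0].max().round(),"y",p[:,1].min().round(),p[:,1].max().round())
s=snapshot("side")
cv2.imwrite("pics/c3.png",np.hstack([cv2.resize(w["img"][210:420,140:420,::-1],(400,300)),cv2.resize(s["img"][185:260,270:370,::-1],(400,300))]))
E
```

```text
w1 190 71 x 494.0 581.0 y 53.0 77.0
w1 198 671 x 482.0 593.0 y 53.0 80.0
w1 206 970 x 481.0 594.0 y 52.0 80.0
w1 214 1106 x 481.0 593.0 y 52.0 80.0
w1 222 1141 x 481.0 593.0 y 52.0 81.0
w1 230 890 x 482.0 598.0 y 62.0 81.0
w1 238 1715 x 462.0 610.0 y 57.0 83.0
now 92 135 x 517.0 555.0 y 50.0 89.0
now 100 2693 x 518.0 554.0 y 52.0 89.0
now 108 77 x 530.0 548.0 y 72.0 83.0
now 116 422 x 523.0 550.0 y 70.0 77.0
now 124 520 x 523.0 550.0 y 70.0 77.0
now 132 610 x 523.0 550.0 y 70.0 77.0
now 140 742 x 523.0 550.0 y 53.0 77.0
now 148 985 x 506.0 566.0 y 53.0 80.0
now 156 2942 x 499.0 574.0 y 53.0 81.0
now 164 4615 x 494.0 579.0 y 54.0 80.0
now 172 3788 x 487.0 585.0 y 54.0 83.0
now 180 6492 x 481.0 593.0 y 54.0 84.0
now 188 6778 x 475.0 598.0 y 57.0 84.0
```

View pics/c3.png

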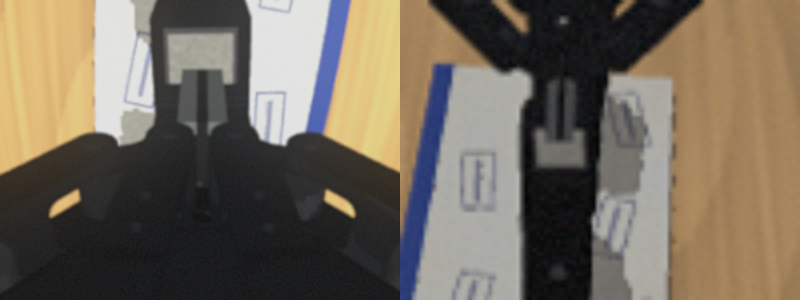

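The picture and depth settle it. The shut fingertips are just above the left stamp's label, so the real tips sit about 40 mm above the reported TCP (53 mm when open). Nothing has been touched. I'll use that offset from here. The shut fingers are centred over the handle, so I'll press from here in small steps.

Request:
step_arm(
  linear=[
    [0.5, 0, 2],
    [1, 0, 2],
    [1.5, 0, 2],
    [2, 0, 2],
    [2.5, 0, 2],
    [3, 0, 2],
    [3.5, 0, 2],
    [4, 0, 2],
  ],
  turn=[
    [0, 0, 0],
    [0, 0, 0],
    [0, 0, 0],
    [0, 0, 0],
    [0, 0, 0],
    [0, 0, 0],
    [0, 0, 0],
    [0, 0, 0],
  ],
  hand=[1, 1, 1, 1, 1, 1, 1, 1],
)

```text
clock: 3.98
tool_pos: [536.5, 62.3, 62.3]
ee_rot: [[-0.0, 0.999, 0.053], [-0.0, 0.053, -0.999], [-1.0, -0.0, 0.0]]
force: [0.4, -0.6, 0.1]
width: -0.2
```

Request:
step_arm(
  linear=[
    [0.5, 0, 0],
    [1, 0, 0],
    [1.5, 0, 0],
    [2, 0, 0],
    [2.5, 0, 0],
    [3, 0, 0],
    [3, 0, 0],
    [3, 0, 0],
  ],
  turn=[
    [0, 0, 0],
    [0, 0, 0],
    [0, 0, 0],
    [0, 0, 0],
    [0, 0, 0],
    [0, 0, 0],
    [0, 0, 0],
    [0, 0, 0],
  ],
  hand=[1, 1, 1, 1, 1, 1, 1, 1],
)

```text
clock: 4.65
tool_pos: [536.5, 62.4, 59.4]
ee_rot: [[0.0, 0.999, 0.053], [-0.0, 0.053, -0.999], [-1.0, 0.0, 0.0]]
force: [-1.0, 0.1, 3.3]
width: 0.2
```

Request:
step_arm(
  linear=[
    [0.5, 0, 0],
    [1, 0, 0],
    [1.5, 0, 0],
    [2, 0, 0],
    [2.5, 0, 0],
    [3, 0, 0],
    [3.5, 0, 0],
    [4, 0, 0],
  ],
  turn=[
    [0, 0, 0],
    [0, 0, 0],
    [0, 0, 0],
    [0, 0, 0],
    [0, 0, 0],
    [0, 0, 0],
    [0, 0, 0],
    [0, 0, 0],
  ],
  hand=[1, 1, 1, 1, 1, 1, 1, 1],
)

```text
clock: 5.32
tool_pos: [536.6, 62.4, 55.4]
ee_rot: [[0.0, 0.999, 0.053], [0.0, 0.053, -0.999], [-1.0, 0.0, -0.0]]
force: [-0.9, 0.2, 4.9]
width: 0.2
```

Request:
step_arm(
  linear=[
    [0.25, 0, 0],
    [0.5, 0, 0],
    [0.75, 0, 0],
    [1, 0, 0],
    [1.25, 0, 0],
    [1.5, 0, 0],
    [1.75, 0, 0],
    [2, 0, 0],
  ],
  turn=[
    [0, 0, 0],
    [0, 0, 0],
    [0, 0, 0],
    [0, 0, 0],
    [0, 0, 0],
    [0, 0, 0],
    [0, 0, 0],
    [0, 0, 0],
  ],
  hand=[1, 1, 1, 1, 1, 1, 1, 1],
)

```text
clock: 5.98
tool_pos: [536.5, 62.4, 53.4]
ee_rot: [[-0.0, 0.999, 0.053], [-0.0, 0.053, -0.999], [-1.0, -0.0, 0.0]]
force: [-0.5, 1.3, 4.6]
width: 0.4
```

Request:
step_arm(
  linear=[
    [0.25, 0, 0],
    [0.5, 0, 0],
    [0.75, 0, 0],
    [1, 0, 0],
    [1.25, 0, 0],
    [1.5, 0, 0],
    [1.75, 0, 0],
    [2, 0, 0],
  ],
  turn=[
    [0, 0, 0],
    [0, 0, 0],
    [0, 0, 0],
    [0, 0, 0],
    [0, 0, 0],
    [0, 0, 0],
    [0, 0, 0],
    [0, 0, 0],
  ],
  hand=[1, 1, 1, 1, 1, 1, 1, 1],
)

```text
clock: 6.65
tool_pos: [536.5, 62.3, 51.4]
ee_rot: [[-0.0, 0.999, 0.053], [-0.0, 0.053, -0.999], [-1.0, -0.0, 0.0]]
force: [-1.2, 1.3, 4.7]
width: -0.3
```

Request:
step_arm(
  linear=[
    [0.25, 0, 0],
    [0.5, 0, 0],
    [0.75, 0, 0],
    [1, 0, 0],
    [1.25, 0, 0],
    [1.5, 0, 0],
    [1.75, 0, 0],
    [2, 0, 0],
  ],
  turn=[
    [0, 0, 0],
    [0, 0, 0],
    [0, 0, 0],
    [0, 0, 0],
    [0, 0, 0],
    [0, 0, 0],
    [0, 0, 0],
    [0, 0, 0],
  ],
  hand=[1, 1, 1, 1, 1, 1, 1, 1],
)

```text
clock: 7.32
tool_pos: [536.6, 62.4, 49.5]
ee_rot: [[0.0, 0.999, 0.053], [0.0, 0.053, -0.999], [-1.0, 0.0, -0.0]]
force: [-1.5, 0.3, 4.9]
width: -0.6
```

Request:
step_arm(
  linear=[
    [0.25, 0, 0],
    [0.5, 0, 0],
    [0.75, 0, 0],
    [1, 0, 0],
    [1.25, 0, 0],
    [1.5, 0, 0],
    [1.75, 0, 0],
    [2, 0, 0],
  ],
  turn=[
    [0, 0, 0],
    [0, 0, 0],
    [0, 0, 0],
    [0, 0, 0],
    [0, 0, 0],
    [0, 0, 0],
    [0, 0, 0],
    [0, 0, 0],
  ],
  hand=[1, 1, 1, 1, 1, 1, 1, 1],
)

```text
clock: 7.98
tool_pos: [536.6, 62.4, 47.5]
ee_rot: [[0.0, 0.999, 0.053], [0.0, 0.053, -0.999], [-1.0, 0.0, -0.0]]
force: [-1.1, 1.1, 5.6]
width: 0.2
```

Request:
step_arm(
  linear=[
    [0.25, 0, 0],
    [0.5, 0, 0],
    [0.75, 0, 0],
    [1, 0, 0],
    [1.25, 0, 0],
    [1.5, 0, 0],
    [1.75, 0, 0],
    [2, 0, 0],
  ],
  turn=[
    [0, 0, 0],
    [0, 0, 0],
    [0, 0, 0],
    [0, 0, 0],
    [0, 0, 0],
    [0, 0, 0],
    [0, 0, 0],
    [0, 0, 0],
  ],
  hand=[1, 1, 1, 1, 1, 1, 1, 1],
)

```text
clock: 8.65
tool_pos: [536.6, 62.4, 45.5]
ee_rot: [[0.0, 0.999, 0.053], [0.0, 0.053, -0.999], [-1.0, 0.0, -0.0]]
force: [-1.5, 0.8, 7.1]
width: -0.1
```

Request:
step_arm(
  linear=[
    [0.25, 0, 0],
    [0.5, 0, 0],
    [0.75, 0, 0],
    [1, 0, 0],
    [1.25, 0, 0],
    [1.5, 0, 0],
    [1.5, 0, 0],
    [1.5, 0, 0],
  ],
  turn=[
    [0, 0, 0],
    [0, 0, 0],
    [0, 0, 0],
    [0, 0, 0],
    [0, 0, 0],
    [0, 0, 0],
    [0, 0, 0],
    [0, 0, 0],
  ],
  hand=[1, 1, 1, 1, 1, 1, 1, 1],
)

```text
clock: 9.32
tool_pos: [536.6, 62.4, 44.1]
ee_rot: [[0.0, 0.999, 0.053], [0.0, 0.053, -0.999], [-1.0, 0.0, -0.0]]
force: [-1.2, 0.7, 5.6]
width: 0.0
```

Request:
step_arm(
  linear=[
    [0.25, 0, 0],
    [0.5, 0, 0],
    [0.75, 0, 0],
    [1, 0, 0],
    [1.25, 0, 0],
    [1.5, 0, 0],
    [1.75, 0, 0],
    [2, 0, 0],
  ],
  turn=[
    [0, 0, 0],
    [0, 0, 0],
    [0, 0, 0],
    [0, 0, 0],
    [0, 0, 0],
    [0, 0, 0],
    [0, 0, 0],
    [0, 0, 0],
  ],
  hand=[1, 1, 1, 1, 1, 1, 1, 1],
)

```text
clock: 9.98
tool_pos: [536.8, 62.4, 42.4]
ee_rot: [[0.0, 0.999, 0.053], [0.0, 0.053, -0.999], [-1.0, 0.0, -0.0]]
force: [-1.9, -0.1, 10.7]
width: 0.1
```

```bash
python3 go.py
```

```text
9.98 pos [536.8  62.4  42.4] yaw 3.04 tilt [0. 0.] F [-1.92 -0.1  10.73] M [0.08 0.53 0.06] w 0.1 q7 2
```

The left stamp went past 16 mm at only 5.6 N and hit the rubber stop at about 19 mm, so it is the good one. Now the right one, pressing it the same way.

Request:
step_arm(
  linear=[
    [-8, 0, 0],
    [-20, 0, 0],
    [-35, 0, 0],
    [-35, 2, 30],
    [-35, 2, 60],
    [-35, 0, 90],
    [-35, -2, 114],
    [-35, -2, 114],
  ],
  turn=[
    [0, 0, 0],
    [0, 0, 0],
    [0, 0, 0],
    [0.06, 0, 0],
    [0.12, 0, 0],
    [0.12, 0, 0],
    [0.12, 0, 0],
    [0.12, 0, 0],
  ],
  hand=[1, 1, 1, 1, 1, 1, 1, 1],
)

```text
clock: 10.65
tool_pos: [539.5, -58.7, 77.5]
ee_rot: [[-0.0, 0.997, -0.075], [-0.003, -0.075, -0.997], [-1.0, -0.0, 0.003]]
force: [0.3, -0.2, -0.0]
width: 0.0
```

```bash
python3 go.py 528.6,-51.5,62,-3.9 ; python3 - <<'E'
from cell import *
from h import *
W=fish(snapshot("wrist"))
ok=(W[...,2]>94)&(W[...,2]<103)&(abs(W[...,0]-532)<60)&(abs(W[...,1])<120);k,l=cv2.connectedComponents(ok.astype(np.uint8))
for i in range(1,k):
    p=W[l==i]
    if len(p)>100: print(len(p),rect(p[:,:2]),np.nanmedian(p[:,2]).round(1))
E
```

```text
10.65 pos [539.5 -58.7  77.5] yaw -4.31 tilt [-0.    -0.003] F [ 0.27 -0.21 -0.04] M [-0.01 -0.03  0.03] w 0.0 q7 8
528.6,-51.5,62,-3.9 linear [15.5, -11.4, -6.4] turn [-0.0072, 0.003, 0.0001]
6655 (array([536.8,  55.5]), array([36. , 56.7]), 3.66) 101.3
5392 (array([529. , -51.4]), array([36.3, 66.2]), -4.43) 101.3
```

Request:
step_arm(
  linear=[
    [0, -6, -3],
    [0, -11, -6],
    [3, -11, -6],
    [6, -11, -6],
    [9, -11, -6],
    [12, -11, -6],
    [14, -11, -6],
    [14, -11, -6],
  ],
  turn=[
    [0, 0, 0],
    [0, 0, 0],
    [0, 0, 0],
    [0, 0, 0],
    [0, 0, 0],
    [0, 0, 0],
    [0, 0, 0],
    [0, 0, 0],
  ],
  hand=[1, 1, 1, 1, 1, 1, 1, 1],
)

```text
clock: 11.37
tool_pos: [529.9, -44.7, 62.4]
ee_rot: [[-0.001, 0.998, -0.067], [-0.0, -0.067, -0.998], [-1.0, -0.001, 0.0]]
force: [0.8, -0.1, -0.2]
width: 0.1
```

Request:
step_arm(
  linear=[
    [0.7, 0, 0],
    [1.4, 0, 0],
    [2.1, 0, 0],
    [2.8, 0, 0],
    [3.5, 0, 0],
    [4.2, 0, 0],
    [5, 0, 0],
    [5, 0, 0],
  ],
  turn=[
    [0, 0, 0],
    [0, 0, 0],
    [0, 0, 0],
    [0, 0, 0],
    [0, 0, 0],
    [0, 0, 0],
    [0, 0, 0],
    [0, 0, 0],
  ],
  hand=[1, 1, 1, 1, 1, 1, 1, 1],
)

```text
clock: 12.03
tool_pos: [530.1, -44.9, 57.9]
ee_rot: [[0.0, 0.998, -0.067], [-0.0, -0.067, -0.998], [-1.0, 0.0, 0.0]]
force: [-0.8, 0.5, 3.9]
width: 0.0
```

Request:
step_arm(
  linear=[
    [0.4, 0, 0],
    [0.8, 0, 0],
    [1.2, 0, 0],
    [1.6, 0, 0],
    [2, 0, 0],
    [2.5, 0, 0],
    [3, 0, 0],
    [3, 0, 0],
  ],
  turn=[
    [0, 0, 0],
    [0, 0, 0],
    [0, 0, 0],
    [0, 0, 0],
    [0, 0, 0],
    [0, 0, 0],
    [0, 0, 0],
    [0, 0, 0],
  ],
  hand=[1, 1, 1, 1, 1, 1, 1, 1],
)

```text
clock: 12.7
tool_pos: [530.1, -44.9, 54.9]
ee_rot: [[0.0, 0.998, -0.067], [-0.0, -0.067, -0.998], [-1.0, 0.0, 0.0]]
force: [-0.5, 0.3, 3.2]
width: 0.1
```

Request:
step_arm(
  linear=[
    [0.25, 0, 0],
    [0.5, 0, 0],
    [0.75, 0, 0],
    [1, 0, 0],
    [1.25, 0, 0],
    [1.5, 0, 0],
    [1.75, 0, 0],
    [2, 0, 0],
  ],
  turn=[
    [0, 0, 0],
    [0, 0, 0],
    [0, 0, 0],
    [0, 0, 0],
    [0, 0, 0],
    [0, 0, 0],
    [0, 0, 0],
    [0, 0, 0],
  ],
  hand=[1, 1, 1, 1, 1, 1, 1, 1],
)

```text
clock: 13.37
tool_pos: [530.1, -44.9, 52.9]
ee_rot: [[0.0, 0.998, -0.067], [-0.0, -0.067, -0.998], [-1.0, 0.0, -0.0]]
force: [-0.5, 0.5, 4.5]
width: 0.4
```

Request:
step_arm(
  linear=[
    [0.25, 0, 0],
    [0.5, 0, 0],
    [0.75, 0, 0],
    [1, 0, 0],
    [1.25, 0, 0],
    [1.5, 0, 0],
    [1.75, 0, 0],
    [2, 0, 0],
  ],
  turn=[
    [0, 0, 0],
    [0, 0, 0],
    [0, 0, 0],
    [0, 0, 0],
    [0, 0, 0],
    [0, 0, 0],
    [0, 0, 0],
    [0, 0, 0],
  ],
  hand=[1, 1, 1, 1, 1, 1, 1, 1],
)

```text
clock: 14.03
tool_pos: [530.2, -44.9, 51.4]
ee_rot: [[0.0, 0.998, -0.067], [0.0, -0.067, -0.998], [-1.0, 0.0, -0.0]]
force: [-2.3, 0.7, 9.8]
width: -0.0
```

Jam felt starting at about 11 mm. A little more to go clearly past 12 N.

Request:
step_arm(
  linear=[
    [0.2, 0, 0],
    [0.4, 0, 0],
    [0.6, 0, 0],
    [0.8, 0, 0],
    [0.9, 0, 0],
    [0.9, 0, 0],
    [0.9, 0, 0],
    [0.9, 0, 0],
  ],
  turn=[
    [0, 0, 0],
    [0, 0, 0],
    [0, 0, 0],
    [0, 0, 0],
    [0, 0, 0],
    [0, 0, 0],
    [0, 0, 0],
    [0, 0, 0],
  ],
  hand=[1, 1, 1, 1, 1, 1, 1, 1],
)

```text
clock: 14.7
tool_pos: [530.4, -44.9, 50.8]
ee_rot: [[0.001, 0.998, -0.067], [0.0, -0.067, -0.998], [-1.0, 0.001, -0.0]]
force: [-2.3, 0.8, 12.5]
width: 0.1
```

```bash
python3 go.py
```

```text
14.7 pos [530.4 -44.9  50.8] yaw -3.84 tilt [0.001 0.   ] F [-2.27  0.77 12.5 ] M [ 0.06  0.57 -0.01] w 0.1 q7 7
```

Request:
step_arm(
  linear=[
    [0.2, 0, 0],
    [0.4, 0, 0],
    [0.5, 0, 0],
    [0.5, 0, 0],
    [0.5, 0, 0],
    [0.5, 0, 0],
    [0.5, 0, 0],
    [0.5, 0, 0],
  ],
  turn=[
    [0, 0, 0],
    [0, 0, 0],
    [0, 0, 0],
    [0, 0, 0],
    [0, 0, 0],
    [0, 0, 0],
    [0, 0, 0],
    [0, 0, 0],
  ],
  hand=[1, 1, 1, 1, 1, 1, 1, 1],
)

```text
clock: 15.37
tool_pos: [530.5, -44.9, 50.5]
ee_rot: [[0.001, 0.998, -0.067], [0.0, -0.067, -0.998], [-1.0, 0.001, -0.0]]
force: [-3.3, -0.5, 13.8]
width: 0.3
```

Request:
step_arm(
  linear=[
    [-8, 0, 0],
    [-25, 0, 0],
    [-50, 0, 0],
    [-75, 0, 4],
    [-75, 0, 7],
    [-75, 0, 7],
    [-75, 0, 7],
    [-75, 0, 7],
  ],
  turn=[
    [0, 0, 0],
    [0, 0, 0],
    [0, 0, 0],
    [0, 0, 0],
    [0, 0, 0],
    [0, 0, 0],
    [0, 0, 0],
    [0, 0, 0],
  ],
  hand=[1, 1, 1, 1, 0, 0, 0, 0],
)

```text
clock: 16.03
tool_pos: [528.4, -51.5, 123.1]
ee_rot: [[-0.003, 0.998, -0.067], [-0.0, -0.067, -0.998], [-1.0, -0.003, 0.0]]
force: [0.8, 0.3, 0.6]
width: 48.2
```

```bash
python3 go.py 529,-51.4,28,-4.2
```

```text
16.03 pos [528.4 -51.5 123.1] yaw -3.83 tilt [-0.003 -0.   ] F [0.75 0.32 0.62] M [-0.03 -0.03  0.03] w 48.2 q7 6
529,-51.4,28,-4.2 linear [95.0, 0.8, -0.2] turn [0.0065, 0.0002, 0.0027]
```

The jam is confirmed: 13.8 N at about 11.7 mm of travel. Gripping the right stamp (B) by its handle, at a TCP height adjusted for the offset.

Request:
step_arm(
  linear=[
    [0, 1, 0],
    [0, 1, 0],
    [0, 1, 0],
    [20, 1, 0],
    [45, 1, 0],
    [70, 1, 0],
    [90, 1, 0],
    [99, 1, 0],
  ],
  turn=[
    [0, 0, 0],
    [0, 0, 0],
    [0, 0, 0],
    [0, 0, 0],
    [0, 0, 0],
    [0, 0, 0],
    [0, 0, 0],
    [0, 0, 0],
  ],
  hand=[0, 0, 0, 0, 0, 0, 0, 0],
)

```text
clock: 16.7
tool_pos: [528.5, -51.7, 22.6]
ee_rot: [[-0.004, 0.998, -0.067], [-0.0, -0.067, -0.998], [-1.0, -0.004, 0.001]]
force: [-0.6, 0.5, -0.0]
width: 85.6
```

Request:
step_arm(
  linear=[
    [0, 0, 0],
    [0, 0, 0],
    [0, 0, 0],
    [0, 0, 0],
    [0, 0, 0],
    [0, 0, 0],
    [0, 0, 0],
    [0, 0, 0],
  ],
  turn=[
    [0, 0, 0],
    [0, 0, 0],
    [0, 0, 0],
    [0, 0, 0],
    [0, 0, 0],
    [0, 0, 0],
    [0, 0, 0],
    [0, 0, 0],
  ],
  hand=[0.1, 0.2, 0.3, 0.4, 0.5, 0.6, 0.8, 1],
)

```text
clock: 17.37
tool_pos: [531.0, -51.9, 26.1]
ee_rot: [[0.001, 0.998, -0.067], [0.0, -0.067, -0.998], [-1.0, 0.001, -0.0]]
force: [-0.2, 0.8, 3.0]
width: 35.5
```

```bash
python3 go.py; python3 - <<'E'
from cell import *
from h import *
s=snapshot("side");w=snapshot("wrist")
cv2.imwrite("pics/c4.png",np.hstack([cv2.resize(s["img"][100:280,240:420,::-1],(400,400)),cv2.resize(w["img"][70:420,100:450,::-1],(400,400))]))
E
```

```text
17.37 pos [531.  -51.9  26.1] yaw -3.83 tilt [0.001 0.   ] F [-0.24  0.79  3.  ] M [-0.02 -0.03  0.01] w 35.5 q7 9
```

View pics/c4.png

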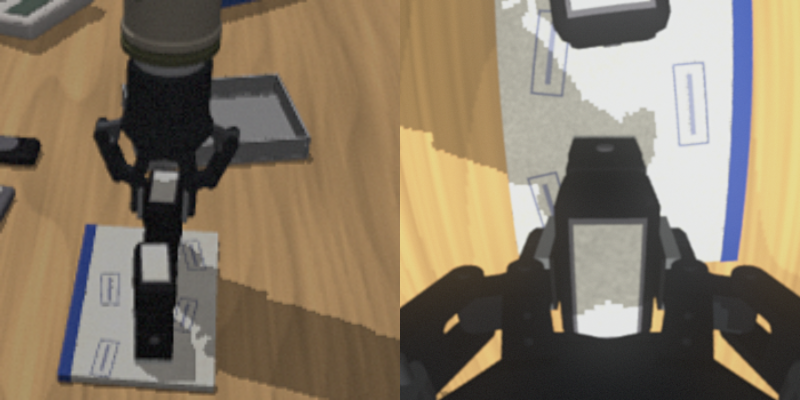

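The picture shows B's handle held squarely between the pads (wrist view ~(610,270)), with A undisturbed. Lifting.

Request:
step_arm(
  linear=[
    [-4, 0, 0],
    [-10, 0, 0],
    [-20, 0, 0],
    [-32, 0, 0],
    [-45, 0, 0],
    [-58, 0, 0],
    [-68, 0, 0],
    [-70, 0, 0],
  ],
  turn=[
    [0, 0, 0],
    [0, 0, 0],
    [0, 0, 0],
    [0, 0, 0],
    [0, 0, 0],
    [0, 0, 0],
    [0, 0, 0],
    [0, 0, 0],
  ],
  hand=[1, 1, 1, 1, 1, 1, 1, 1],
)

```text
clock: 18.13
tool_pos: [531.9, -52.1, 98.2]
ee_rot: [[0.004, 0.998, -0.067], [0.0, -0.067, -0.998], [-1.0, 0.003, -0.001]]
force: [0.5, -0.7, -1.9]
width: 35.2
```

```bash
python3 go.py 446.5,-320.4,90,10.9
```

```text
18.13 pos [531.9 -52.1  98.2] yaw -3.85 tilt [0.004 0.   ] F [ 0.51 -0.75 -1.95] M [-0.08 -0.02  0.03] w 35.2 q7 6
446.5,-320.4,90,10.9 linear [7.8, -67.2, 273.4] turn [-0.2574, -0.0001, -0.0035]
```

Request:
step_arm(
  linear=[
    [0, -4, 15],
    [0, -11, 45],
    [0, -19, 78],
    [2, -28, 112],
    [2, -36, 146],
    [4, -44, 180],
    [4, -52, 213],
    [6, -60, 243],
  ],
  turn=[
    [-0.02, 0, 0],
    [-0.05, 0, 0],
    [-0.08, 0, 0],
    [-0.11, 0, 0],
    [-0.14, 0, 0],
    [-0.18, 0, 0],
    [-0.22, 0, 0],
    [-0.257, 0, 0],
  ],
  hand=[1, 1, 1, 1, 1, 1, 1, 1],
)

```text
clock: 18.8
tool_pos: [453.4, -292.4, 89.8]
ee_rot: [[0.0, 0.982, 0.19], [-0.0, 0.19, -0.982], [-1.0, 0.0, 0.0]]
force: [1.1, -0.3, -1.4]
width: 35.5
```

```bash
python3 go.py 446.5,-320.4,85,10.9
```

```text
18.8 pos [ 453.4 -292.4   89.8] yaw 10.97 tilt [ 0. -0.] F [ 1.09 -0.32 -1.36] M [-0.05  0.    0.01] w 35.5 q7 51
446.5,-320.4,85,10.9 linear [4.8, -12.1, 26.2] turn [0.0012, 0.0004, -0.0001]
```

Request:
step_arm(
  linear=[
    [2, -5, 11],
    [5, -9, 20],
    [5, -12, 26],
    [5, -12, 26],
    [5, -12, 26],
    [5, -12, 26],
    [5, -12, 26],
    [5, -12, 26],
  ],
  turn=[
    [0, 0, 0],
    [0, 0, 0],
    [0, 0, 0],
    [0, 0, 0],
    [0, 0, 0],
    [0, 0, 0],
    [0, 0, 0],
    [0, 0, 0],
  ],
  hand=[1, 1, 1, 1, 1, 1, 1, 1],
)

```text
clock: 19.47
tool_pos: [448.1, -317.2, 84.6]
ee_rot: [[0.0, 0.982, 0.191], [0.0, 0.191, -0.982], [-1.0, 0.0, -0.0]]
force: [0.4, 0.1, -1.8]
width: 35.4
```

```bash
python3 go.py 446.5,-320.4,26,10.9; python3 - <<'E'
from cell import *
from h import *
s=snapshot("side");w=snapshot("wrist")
cv2.imwrite("pics/c5.png",np.hstack([cv2.resize(s["img"][50:210,240:400,::-1],(400,400)),cv2.resize(w["img"][70:420,100:450,::-1],(400,400))]))
E
```

```text
19.47 pos [ 448.1 -317.2   84.6] yaw 10.99 tilt [0. 0.] F [ 0.38  0.07 -1.84] M [-0.03  0.04 -0.01] w 35.4 q7 54
446.5,-320.4,26,10.9 linear [58.6, -2.2, 2.9] turn [0.0015, -0.0003, -0.0002]
```

View pics/c5.png

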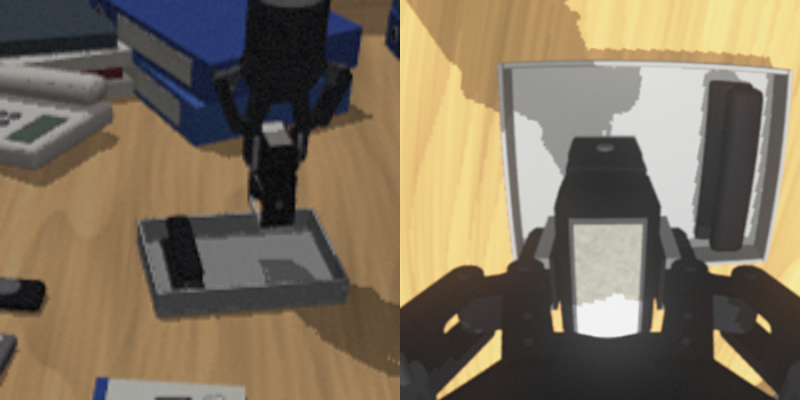

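B hangs over the free part of the tray, clear of the stapler. Lowering.

Request:
step_arm(
  linear=[
    [8, -2, 3],
    [20, -2, 3],
    [32, -2, 3],
    [44, -2, 3],
    [52, -2, 3],
    [57, -2, 3],
    [60, -2, 3],
    [61, -2, 3],
  ],
  turn=[
    [0, 0, 0],
    [0, 0, 0],
    [0, 0, 0],
    [0, 0, 0],
    [0, 0, 0],
    [0, 0, 0],
    [0, 0, 0],
    [0, 0, 0],
  ],
  hand=[1, 1, 1, 1, 1, 1, 1, 1],
)

```text
clock: 20.23
tool_pos: [445.8, -321.4, 22.8]
ee_rot: [[-0.001, 0.982, 0.189], [0.0, 0.189, -0.982], [-1.0, -0.001, -0.0]]
force: [-0.1, -0.0, -1.3]
width: 35.7
```

Request:
step_arm(
  linear=[
    [0.5, 0, 0],
    [1, 0, 0],
    [1.5, 0, 0],
    [2, 0, 0],
    [2.5, 0, 0],
    [3, 0, 0],
    [3, 0, 0],
    [3, 0, 0],
  ],
  turn=[
    [0, 0, 0],
    [0, 0, 0],
    [0, 0, 0],
    [0, 0, 0],
    [0, 0, 0],
    [0, 0, 0],
    [0, 0, 0],
    [0, 0, 0],
  ],
  hand=[1, 1, 1, 1, 1, 1, 1, 1],
)

```text
clock: 20.9
tool_pos: [446.3, -321.6, 20.7]
ee_rot: [[0.0, 0.982, 0.189], [-0.0, 0.189, -0.982], [-1.0, 0.0, 0.0]]
force: [-0.5, 0.7, 0.1]
width: 35.6
```

Request:
step_arm(
  linear=[
    [0.3, 0, 0],
    [0.6, 0, 0],
    [1, 0, 0],
    [1, 0, 0],
    [1, 0, 0],
    [1, 0, 0],
    [1, 0, 0],
    [1, 0, 0],
  ],
  turn=[
    [0, 0, 0],
    [0, 0, 0],
    [0, 0, 0],
    [0, 0, 0],
    [0, 0, 0],
    [0, 0, 0],
    [0, 0, 0],
    [0, 0, 0],
  ],
  hand=[1, 1, 1, 1, 0.3, 0, 0, 0],
)

```text
clock: 21.57
tool_pos: [446.1, -321.5, 19.4]
ee_rot: [[-0.0, 0.982, 0.189], [-0.0, 0.189, -0.982], [-1.0, -0.0, -0.0]]
force: [-0.2, -0.1, 0.5]
width: 81.6
```

Request:
step_arm(
  linear=[
    [0, 0, 0],
    [0, 0, 0],
    [0, 0, 0],
    [-15, 0, 0],
    [-40, 0, 0],
    [-75, 0, 0],
    [-110, 0, 0],
    [-120, 0, 0],
  ],
  turn=[
    [0, 0, 0],
    [0, 0, 0],
    [0, 0, 0],
    [0, 0, 0],
    [0, 0, 0],
    [0, 0, 0],
    [0, 0, 0],
    [0, 0, 0],
  ],
  hand=[0, 0, 0, 0, 0, 0, 0, 0],
)

```text
clock: 22.23
tool_pos: [447.9, -323.4, 144.9]
ee_rot: [[0.006, 0.982, 0.188], [-0.003, 0.188, -0.982], [-1.0, 0.005, 0.004]]
force: [1.0, -1.3, 1.1]
width: 85.4
```

```bash
python3 go.py 537,62.5,130,3.4; python3 - <<'E'
from cell import *
from h import *
w=snapshot("wrist");s=snapshot("side")
for n,W in(("w",fish(w)),("s",cloud(s))):
    ok=(W[...,2]>86)&(W[...,2]<103)&(abs(W[...,0]-450)<80)&(abs(W[...,1]+320)<70);k,l=cv2.connectedComponents(ok.astype(np.uint8))
    for i in range(1,k):
        p=W[l==i]
        if len(p)>60: print(n,len(p),rect(p[:,:2]),np.nanmedian(p[:,2]).round(1))
E
```

```text
22.23 pos [ 447.9 -323.4  144.9] yaw 10.85 tilt [ 0.006 -0.003] F [ 1.02 -1.27  1.06] M [-0.09 -0.01  0.03] w 85.4 q7 53
537,62.5,130,3.4 linear [14.1, 160.0, -362.3] turn [0.13, 0.0041, -0.0057]
w 3876 (array([ 445.2, -321.9]), array([36.1, 66.3]), 10.75) 95.3
s 209 (array([ 445.2, -318.4]), array([35.9, 66.5]), 12.48) 94.9
```

B stands upright in the tray (top at 95 mm). Now to the good stamp, A.

Request:
step_arm(
  linear=[
    [2, 16, -36],
    [4, 32, -72],
    [6, 48, -108],
    [8, 64, -144],
    [8, 80, -180],
    [10, 96, -216],
    [10, 112, -252],
    [14, 128, -288],
  ],
  turn=[
    [0, 0, 0],
    [0.03, 0, 0],
    [0.06, 0, 0],
    [0.09, 0, 0],
    [0.12, 0, 0],
    [0.13, 0, 0],
    [0.13, 0, 0],
    [0.13, 0, 0],
  ],
  hand=[0, 0, 0, 0, 0, 0, 0, 0],
)

```text
clock: 23.0
tool_pos: [517.0, -12.4, 124.7]
ee_rot: [[-0.001, 0.998, 0.06], [0.0, 0.06, -0.998], [-1.0, -0.001, -0.0]]
force: [0.8, -0.1, 1.2]
width: 85.6
```

```bash
python3 go.py 537,62.5,110,3.4
```

```text
23.0 pos [517.  -12.4 124.7] yaw 3.44 tilt [-0.001  0.   ] F [ 0.78 -0.13  1.21] M [-0.08 -0.06 -0.01] w 85.6 q7 7
537,62.5,110,3.4 linear [14.7, 24.5, -73.6] turn [0.0007, -0.0002, 0.0009]
```

Request:
step_arm(
  linear=[
    [4, 8, -25],
    [8, 16, -50],
    [14, 24, -73],
    [14, 24, -73],
    [14, 24, -73],
    [14, 24, -73],
    [14, 24, -73],
    [14, 24, -73],
  ],
  turn=[
    [0, 0, 0],
    [0, 0, 0],
    [0, 0, 0],
    [0, 0, 0],
    [0, 0, 0],
    [0, 0, 0],
    [0, 0, 0],
    [0, 0, 0],
  ],
  hand=[0, 0, 0, 0, 0, 0, 0, 0],
)

```text
clock: 23.67
tool_pos: [536.9, 58.3, 111.5]
ee_rot: [[-0.0, 0.998, 0.058], [-0.0, 0.058, -0.998], [-1.0, -0.0, 0.0]]
force: [0.3, -0.5, 0.3]
width: 85.3
```

```bash
python3 go.py 537,62.5,24,3.4; python3 - <<'E'
from cell import *
from h import *
W=fish(snapshot("wrist"))
ok=(W[...,2]>94)&(W[...,2]<104)&(abs(W[...,0]-532)<60)&(abs(W[...,1])<120);k,l=cv2.connectedComponents(ok.astype(np.uint8))
for i in range(1,k):
    p=W[l==i]
    if len(p)>100: print(len(p),rect(p[:,:2]),np.nanmedian(p[:,2]).round(1))
E
```

```text
23.67 pos [536.9  58.3 111.5] yaw 3.31 tilt [-0. -0.] F [ 0.3  -0.46  0.35] M [0.03 0.04 0.02] w 85.3 q7 0
537,62.5,24,3.4 linear [87.5, 0.4, -4.2] turn [-0.0015, 0.0002, 0.0001]
5254 (array([536.8,  62.8]), array([36.1, 66.1]), 3.62) 101.3
```

Request:
step_arm(
  linear=[
    [5, 0, -2],
    [18, 0, -4],
    [34, 0, -4],
    [50, 0, -4],
    [66, 0, -4],
    [78, 0, -4],
    [86, 0, -4],
    [88, 0, -4],
  ],
  turn=[
    [0, 0, 0],
    [0, 0, 0],
    [0, 0, 0],
    [0, 0, 0],
    [0, 0, 0],
    [0, 0, 0],
    [0, 0, 0],
    [0, 0, 0],
  ],
  hand=[0, 0, 0, 0, 0, 0, 0, 0],
)

```text
clock: 24.38
tool_pos: [535.8, 63.6, 22.0]
ee_rot: [[-0.002, 0.998, 0.06], [-0.001, 0.06, -0.998], [-1.0, -0.002, 0.0]]
force: [0.4, 0.1, 0.5]
width: 85.6
```

Request:
step_arm(
  linear=[
    [0, 0, 0],
    [0, 0, 0],
    [0, 0, 0],
    [0, 0, 0],
    [0, 0, 0],
    [0, 0, 0],
    [0, 0, 0],
    [0, 0, 0],
  ],
  turn=[
    [0, 0, 0],
    [0, 0, 0],
    [0, 0, 0],
    [0, 0, 0],
    [0, 0, 0],
    [0, 0, 0],
    [0, 0, 0],
    [0, 0, 0],
  ],
  hand=[0.1, 0.2, 0.3, 0.4, 0.5, 0.6, 0.8, 1],
)

```text
clock: 25.05
tool_pos: [537.0, 63.9, 23.9]
ee_rot: [[0.001, 0.998, 0.06], [0.0, 0.06, -0.998], [-1.0, 0.001, -0.0]]
force: [0.7, -0.2, 2.8]
width: 35.7
```

```bash
python3 go.py; python3 - <<'E'
from cell import *
from h import *
W=cloud(snapshot("side"))
ok=(W[...,2]>92)&(W[...,2]<104)&(abs(W[...,0]-537)<30)&(abs(W[...,1]-62)<50);p=W[ok];print(rect(p[:,:2]),np.median(p[:,2]))
W=fish(snapshot("wrist"))
ok=(W[...,2]>96)&(W[...,2]<104)&(abs(W[...,0]-537)<30)&(abs(W[...,1]-72)<35);p=W[ok];print(rect(p[:,:2]),p[:,:3].max(0),np.median(p[:,2]))
E
```

```text
25.05 pos [537.   63.9  23.9] yaw 3.44 tilt [0.001 0.   ] F [ 0.74 -0.15  2.76] M [0.01 0.06 0.  ] w 35.7 q7 2
(array([533.9,  66.4]), array([54.4, 68.6]), -22.19) 100.86262792691633
(array([537.1,  67.2]), array([56.9, 57.3]), -87.29) [565.27628493  95.72910245 103.98016466] 101.32742276980122
```

Request:
step_arm(
  linear=[
    [-4, 0, 0],
    [-10, 0, 0],
    [-20, 0, 0],
    [-32, 0, 0],
    [-45, 0, 0],
    [-58, 0, 0],
    [-68, 0, 0],
    [-70, 0, 0],
  ],
  turn=[
    [0, 0, 0],
    [0, 0, 0],
    [0, 0, 0],
    [0, 0, 0],
    [0, 0, 0],
    [0, 0, 0],
    [0, 0, 0],
    [0, 0, 0],
  ],
  hand=[1, 1, 1, 1, 1, 1, 1, 1],
)

```text
clock: 25.82
tool_pos: [538.2, 63.9, 96.3]
ee_rot: [[0.004, 0.998, 0.06], [0.001, 0.06, -0.998], [-1.0, 0.004, -0.001]]
force: [0.8, 0.5, -1.5]
width: 35.4
```

```bash
python3 go.py 446,348,90,-8.6
```

```text
25.82 pos [538.2  63.9  96.3] yaw 3.43 tilt [0.004 0.001] F [ 0.77  0.46 -1.49] M [ 0.03 -0.05  0.03] w 35.4 q7 0
446,348,90,-8.6 linear [6.3, -75.1, -289.1] turn [0.21, -0.0012, -0.0036]
```

Request:
step_arm(
  linear=[
    [0, -4, -15],
    [0, -12, -45],
    [0, -20, -78],
    [2, -29, -112],
    [2, -38, -146],
    [4, -47, -180],
    [4, -56, -213],
    [6, -64, -245],
  ],
  turn=[
    [0.02, 0, 0],
    [0.05, 0, 0],
    [0.08, 0, 0],
    [0.11, 0, 0],
    [0.14, 0, 0],
    [0.17, 0, 0],
    [0.2, 0, 0],
    [0.21, 0, 0],
  ],
  hand=[1, 1, 1, 1, 1, 1, 1, 1],
)

```text
clock: 26.48
tool_pos: [457.1, 306.3, 87.7]
ee_rot: [[-0.0, 0.989, -0.151], [0.0, -0.151, -0.989], [-1.0, -0.0, -0.0]]
force: [1.5, 0.4, -1.7]
width: 35.5
```

```bash
python3 go.py 446,348,70,-8.6
```

```text
26.48 pos [457.1 306.3  87.7] yaw -8.66 tilt [-0.  0.] F [ 1.55  0.35 -1.67] M [ 0.04 -0.04 -0.02] w 35.5 q7 -40
446,348,70,-8.6 linear [17.7, -17.2, -39.5] turn [-0.0011, -0.0002, 0.0002]
```

Request:
step_arm(
  linear=[
    [2, -5, -12],
    [5, -10, -24],
    [9, -15, -34],
    [13, -17, -39],
    [17, -17, -39],
    [18, -17, -39],
    [18, -17, -39],
    [18, -17, -39],
  ],
  turn=[
    [0, 0, 0],
    [0, 0, 0],
    [0, 0, 0],
    [0, 0, 0],
    [0, 0, 0],
    [0, 0, 0],
    [0, 0, 0],
    [0, 0, 0],
  ],
  hand=[1, 1, 1, 1, 1, 1, 1, 1],
)

```text
clock: 27.15
tool_pos: [447.9, 344.2, 69.5]
ee_rot: [[0.0, 0.988, -0.151], [-0.001, -0.151, -0.988], [-1.0, 0.0, 0.001]]
force: [-0.2, -0.3, -1.9]
width: 35.3
```

```bash
python3 go.py 446,348,20,-8.6; python3 - <<'E'
from cell import *
from h import *
w=snapshot("wrist");s=snapshot("side");np.savez("w2.npz",**w)
cv2.imwrite("pics/c6.png",np.hstack([cv2.resize(s["img"][270:420,270:420,::-1],(400,400)),cv2.resize(w["img"][70:420,100:450,::-1],(400,400))]))
W=fish(w);ok=(W[...,2]>130)&(W[...,2]<170);
E
```

```text
27.15 pos [447.9 344.2  69.5] yaw -8.71 tilt [ 0.    -0.001] F [-0.15 -0.32 -1.92] M [-0.03 -0.03  0.01] w 35.3 q7 -44
446,348,20,-8.6 linear [49.5, -2.5, -3.5] turn [-0.002, 0.0005, -0.0002]
```

View pics/c6.png

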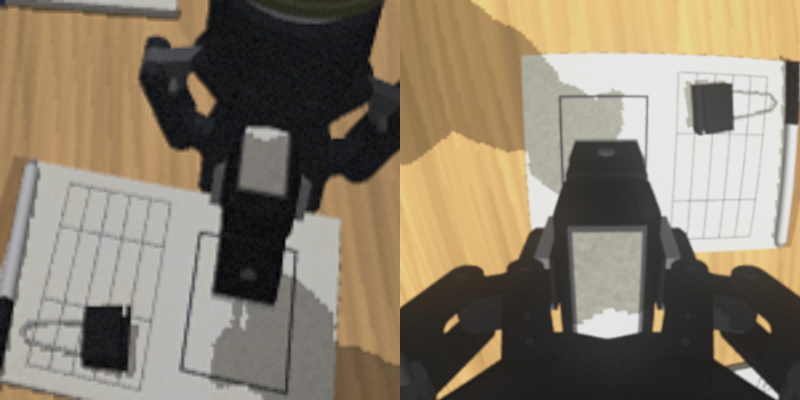

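The box's far corners show in the wrist view at about (560,97) and (647,97). Casting them onto the paper plane gives a second fix on the box.

```bash
cat >> h.py <<'E'
def fray(w,uv,h):
    K=w["intrinsics"];uv=np.atleast_2d(uv).astype(float);x=(uv[:,0]-K[0,2])/K[0,0];y=(uv[:,1]-K[1,2])/K[1,1];r=np.hypot(x,y)
    s=np.sin(r)/np.maximum(r,1e-9);D=np.c_[x*s,-y*s,-np.cos(r)]@w["T"][:3,:3].T;o=w["T"][:3,3];return (o+D*((h-o[2])/D[:,2])[:,None])[:,:2]
E
python3 - <<'E'
from h import *
w=dict(np.load("w2.npz"));g=cv2.cvtColor(w["img"],6).astype(float)
# dark line positions: top line rows 145-165 for columns; side lines
def dip(a):
    a=np.median(a)-a;a[a<max(a)*.5]=0;return (a*np.arange(len(a))).sum()/a.sum()
top=[(u,145+dip(g[145:166,u])) for u in range(250,310,6)]
L=[(230+dip(g[v,230:250]),v) for v in range(162,200,5)]
R=[(306+dip(g[v,306:326]),v) for v in range(162,185,4)]
T,Lw,Rw=[fray(w,p,4) for p in(top,L,R)]
a=np.radians(-8.6);ex=np.array([np.cos(a),np.sin(a)]);ey=np.array([-np.sin(a),np.cos(a)])
for n,p in(("T",T),("L",Lw),("R",Rw)):print(n,"along x'",np.round(p@ex,1),"y'",np.round(p@ey,1))
cx=(np.median(Lw@ex)+np.median(Rw@ex))/2;cy=np.median(T@ey)-46
print("box",cx*ex+cy*ey,"width",np.median(Rw@ex)-np.median(Lw@ex),"yaw fit",np.degrees(np.polyfit(T[:,0],T[:,1],1)[0]))
E
```

```text
T along x' [368.  372.6 377.2 381.8 386.3 390.9 395.5 400.  404.6 409.2] y' [455.3 455.3 455.3 454.9 455.5 455.2 455.2 455.5 455.5 455.5]
L along x' [359.8 360.  360.  359.9 360.1 360.  359.9 360.1] y' [449.2 445.3 441.4 437.5 433.5 429.5 425.5 421.5]
R along x' [418.2 418.2 418.3 418.3 418.4 418.4] y' [449.1 446.  442.9 439.7 436.6 433.4]
box [445.96415547 346.54875737] width 58.31194789023408 yaw fit -8.330267618038683
```

All sources agree the box centre is (446, 347) at -8.5°. Lowering onto it.

Request:
step_arm(
  linear=[
    [3, -1, -2],
    [12, -2, -3],
    [22, -2, -3],
    [32, -2, -3],
    [40, -2, -3],
    [46, -2, -3],
    [49, -2, -3],
    [49, -2, -3],
  ],
  turn=[
    [0, 0, 0],
    [0, 0, 0],
    [0, 0, 0],
    [0, 0, 0],
    [0, 0, 0],
    [0, 0, 0],
    [0, 0, 0],
    [0, 0, 0],
  ],
  hand=[1, 1, 1, 1, 1, 1, 1, 1],
)

```text
clock: 27.92
tool_pos: [445.2, 348.4, 19.4]
ee_rot: [[-0.001, 0.989, -0.149], [-0.001, -0.149, -0.989], [-1.0, -0.001, 0.001]]
force: [-0.1, -0.0, -2.0]
width: 35.4
```

```bash
python3 go.py 446,347.5,17,-8.5; python3 - <<'E'
from cell import *
from h import *
w=snapshot("wrist");s=snapshot("side")
cv2.imwrite("pics/c7.png",np.hstack([cv2.resize(s["img"][270:420,270:420,::-1],(400,400)),cv2.resize(w["img"][70:420,100:450,::-1],(400,400))]))
E
```

```text
27.92 pos [445.2 348.4  19.4] yaw -8.6 tilt [-0.001 -0.001] F [-0.07 -0.03 -2.01] M [-0.06  0.04 -0.04] w 35.4 q7 -43
446,347.5,17,-8.5 linear [2.4, 0.9, 0.7] turn [-0.0017, 0.0015, 0.001]
```

View pics/c7.png

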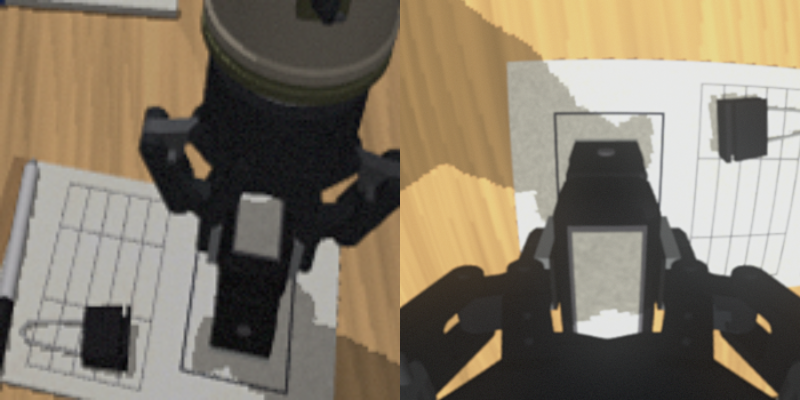

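The foot is inside the box, needing about 1 mm more in +x. Correcting and touching down.

Request:
step_arm(
  linear=[
    [0, 1, 0.7],
    [0, 1, 0.7],
    [0.5, 1, 0.7],
    [1, 1, 0.7],
    [1.5, 1, 0.7],
    [2, 1, 0.7],
    [2.5, 1, 0.7],
    [3, 1, 0.7],
  ],
  turn=[
    [0, 0, 0],
    [0, 0, 0],
    [0, 0, 0],
    [0, 0, 0],
    [0, 0, 0],
    [0, 0, 0],
    [0, 0, 0],
    [0, 0, 0],
  ],
  hand=[1, 1, 1, 1, 1, 1, 1, 1],
)

```text
clock: 28.68
tool_pos: [446.5, 348.1, 17.8]
ee_rot: [[-0.0, 0.989, -0.149], [0.0, -0.149, -0.989], [-1.0, -0.0, -0.0]]
force: [-2.8, -1.3, 2.4]
width: 35.6
```

Request:
step_arm(
  linear=[
    [0.5, 0, 0],
    [1, 0, 0],
    [1.5, 0, 0],
    [2, 0, 0],
    [2.5, 0, 0],
    [3, 0, 0],
    [3.5, 0, 0],
    [4, 0, 0],
  ],
  turn=[
    [0, 0, 0],
    [0, 0, 0],
    [0, 0, 0],
    [0, 0, 0],
    [0, 0, 0],
    [0, 0, 0],
    [0, 0, 0],
    [0, 0, 0],
  ],
  hand=[1, 1, 1, 1, 1, 1, 1, 1],
)

```text
clock: 29.35
tool_pos: [446.5, 348.1, 13.5]
ee_rot: [[-0.0, 0.989, -0.149], [0.0, -0.149, -0.989], [-1.0, -0.0, -0.0]]
force: [-3.2, -1.1, 3.8]
width: 35.5
```

Request:
step_arm(
  linear=[
    [0.5, 0, 0],
    [1, 0, 0],
    [1.5, 0, 0],
    [2, 0, 0],
    [2.5, 0, 0],
    [3, 0, 0],
    [3.5, 0, 0],
    [4, 0, 0],
  ],
  turn=[
    [0, 0, 0],
    [0, 0, 0],
    [0, 0, 0],
    [0, 0, 0],
    [0, 0, 0],
    [0, 0, 0],
    [0, 0, 0],
    [0, 0, 0],
  ],
  hand=[1, 1, 1, 1, 1, 1, 1, 1],
)

```text
clock: 30.02
tool_pos: [446.4, 348.1, 9.4]
ee_rot: [[-0.0, 0.989, -0.149], [-0.0, -0.149, -0.989], [-1.0, -0.0, 0.0]]
force: [-1.6, -0.9, 5.3]
width: 34.7
```

Request:
step_arm(
  linear=[
    [0.8, 0, 0],
    [1.6, 0, 0],
    [2.4, 0, 0],
    [3.2, 0, 0],
    [4, 0, 0],
    [4.8, 0, 0],
    [5.6, 0, 0],
    [6, 0, 0],
  ],
  turn=[
    [0, 0, 0],
    [0, 0, 0],
    [0, 0, 0],
    [0, 0, 0],
    [0, 0, 0],
    [0, 0, 0],
    [0, 0, 0],
    [0, 0, 0],
  ],
  hand=[1, 1, 1, 1, 1, 1, 1, 1],
)

```text
clock: 30.68
tool_pos: [446.4, 348.1, 3.5]
ee_rot: [[-0.0, 0.989, -0.149], [0.0, -0.149, -0.989], [-1.0, -0.0, 0.0]]
force: [-2.7, -0.7, 5.8]
width: 35.2
```

Request:
step_arm(
  linear=[
    [0.3, 0, 0],
    [0.6, 0, 0],
    [0.9, 0, 0],
    [1.2, 0, 0],
    [1.5, 0, 0],
    [1.8, 0, 0],
    [2.1, 0, 0],
    [2.5, 0, 0],
  ],
  turn=[
    [0, 0, 0],
    [0, 0, 0],
    [0, 0, 0],
    [0, 0, 0],
    [0, 0, 0],
    [0, 0, 0],
    [0, 0, 0],
    [0, 0, 0],
  ],
  hand=[1, 1, 1, 1, 1, 1, 1, 1],
)

```text
clock: 31.35
tool_pos: [446.4, 348.1, 1.1]
ee_rot: [[-0.0, 0.989, -0.149], [0.0, -0.149, -0.989], [-1.0, -0.0, -0.0]]
force: [-4.1, -0.9, 6.5]
width: 35.5
```

Request:
step_arm(
  linear=[
    [0.3, 0, 0],
    [0.6, 0, 0],
    [0.9, 0, 0],
    [1.2, 0, 0],
    [1.5, 0, 0],
    [1.5, 0, 0],
    [1.5, 0, 0],
    [1.5, 0, 0],
  ],
  turn=[
    [0, 0, 0],
    [0, 0, 0],
    [0, 0, 0],
    [0, 0, 0],
    [0, 0, 0],
    [0, 0, 0],
    [0, 0, 0],
    [0, 0, 0],
  ],
  hand=[1, 1, 1, 1, 1, 1, 1, 1],
)

```text
clock: 32.02
tool_pos: [446.4, 348.1, -0.4]
ee_rot: [[-0.0, 0.989, -0.149], [0.0, -0.149, -0.989], [-1.0, -0.0, -0.0]]
force: [-3.9, -1.5, 6.2]
width: 35.6
```

Request:
step_arm(
  linear=[
    [0.3, 0, 0],
    [0.6, 0, 0],
    [0.9, 0, 0],
    [1.2, 0, 0],
    [1.5, 0, 0],
    [1.5, 0, 0],
    [1.5, 0, 0],
    [1.5, 0, 0],
  ],
  turn=[
    [0, 0, 0],
    [0, 0, 0],
    [0, 0, 0],
    [0, 0, 0],
    [0, 0, 0],
    [0, 0, 0],
    [0, 0, 0],
    [0, 0, 0],
  ],
  hand=[1, 1, 1, 1, 1, 1, 1, 1],
)

```text
clock: 32.68
tool_pos: [446.4, 348.1, -1.6]
ee_rot: [[-0.0, 0.989, -0.149], [0.0, -0.149, -0.989], [-1.0, -0.0, -0.0]]
force: [-5.5, -1.8, 9.9]
width: 35.2
```

Request:
step_arm(
  linear=[
    [0.3, 0, 0],
    [0.6, 0, 0],
    [0.6, 0, 0],
    [0.6, 0, 0],
    [0.6, 0, 0],
    [0.6, 0, 0],
    [0.6, 0, 0],
    [0.6, 0, 0],
  ],
  turn=[
    [0, 0, 0],
    [0, 0, 0],
    [0, 0, 0],
    [0, 0, 0],
    [0, 0, 0],
    [0, 0, 0],
    [0, 0, 0],
    [0, 0, 0],
  ],
  hand=[1, 1, 1, 1, 1, 1, 1, 1],
)

```text
clock: 33.35
tool_pos: [446.4, 348.1, -2.1]
ee_rot: [[-0.0, 0.989, -0.149], [0.0, -0.149, -0.989], [-1.0, -0.0, -0.0]]
force: [-5.5, -1.7, 9.8]
width: 35.6
```

```bash
python3 go.py; python3 - <<'E'
from cell import *
from h import *
w=snapshot("wrist");s=snapshot("side")
W=cloud(s);ok=(W[...,2]>70)&(W[...,2]<84)&(abs(W[...,0]-446)<22)&(abs(W[...,1]-347)<42);p=W[ok];print("handle top z",np.median(p[:,2]),rect(p[:,:2]))
cv2.imwrite("pics/c8.png",np.hstack([cv2.resize(s["img"][270:420,270:420,::-1],(400,400)),cv2.resize(w["img"][70:420,100:450,::-1],(400,400))]))
E
```

```text
33.35 pos [446.4 348.1  -2.1] yaw -8.59 tilt [-0.  0.] F [-5.53 -1.7   9.8 ] M [-0.6   1.14 -0.01] w 35.6 q7 -43
handle top z 75.47188584641714 (array([445.8, 358.9]), array([43.3, 46.9]), -2.3)
```

View pics/c8.png

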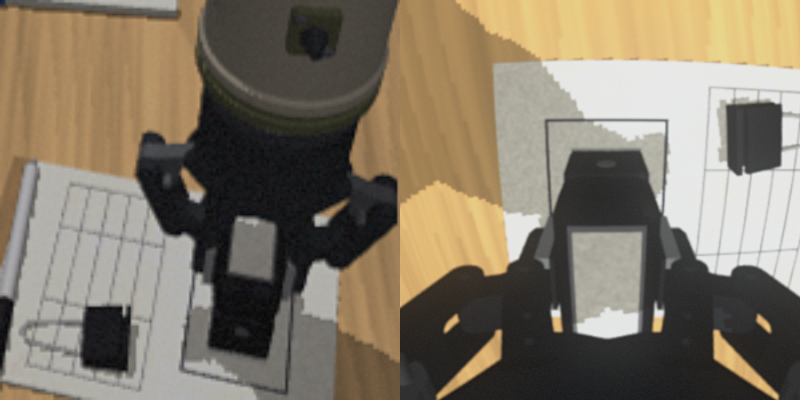

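The handle is fully down: top at about 76 mm, roughly 19–20 mm of travel, held over 1 s at about 10 N. The foot is evenly inside the box. Lifting off.

Request:
step_arm(
  linear=[
    [-3, 0, 0],
    [-6, 0, 0],
    [-10, 0, 0],
    [-14, 0, 0],
    [-18, 0, 0],
    [-22, 0, 0],
    [-30, 0, 0],
    [-42, 0, 0],
  ],
  turn=[
    [0, 0, 0],
    [0, 0, 0],
    [0, 0, 0],
    [0, 0, 0],
    [0, 0, 0],
    [0, 0, 0],
    [0, 0, 0],
    [0, 0, 0],
  ],
  hand=[1, 1, 1, 1, 1, 1, 1, 1],
)

```text
clock: 34.12
tool_pos: [446.0, 347.1, 38.9]
ee_rot: [[-0.001, 0.989, -0.15], [-0.002, -0.15, -0.989], [-1.0, -0.001, 0.002]]
force: [-0.7, 0.2, -1.3]
width: 35.7
```

Request:
step_arm(
  linear=[
    [-15, 0, 0],
    [-30, 0, 0],
    [-45, 0, 0],
    [-52, 0, 0],
    [-54, 0, 0],
    [-54, 0, 0],
    [-54, 0, 0],
    [-54, 0, 0],
  ],
  turn=[
    [0, 0, 0],
    [0, 0, 0],
    [0, 0, 0],
    [0, 0, 0],
    [0, 0, 0],
    [0, 0, 0],
    [0, 0, 0],
    [0, 0, 0],
  ],
  hand=[1, 1, 1, 1, 1, 1, 1, 1],
)

```text
clock: 34.78
tool_pos: [445.9, 347.6, 92.4]
ee_rot: [[-0.001, 0.989, -0.149], [-0.001, -0.149, -0.989], [-1.0, -0.001, 0.001]]
force: [-0.6, -0.1, -2.2]
width: 35.4
```

```bash
python3 go.py 537,62,95,3.4
```

```text
34.78 pos [445.9 347.6  92.4] yaw -8.59 tilt [-0.001 -0.001] F [-0.63 -0.08 -2.18] M [ 0.03 -0.03 -0.02] w 35.4 q7 -45
537,62,95,3.4 linear [-2.4, 132.7, 268.8] turn [-0.2092, 0.0013, 0.0013]
```

Request:
step_arm(
  linear=[
    [0, 7, 14],
    [0, 21, 42],
    [0, 36, 73],
    [0, 52, 105],
    [0, 68, 137],
    [-2, 84, 169],
    [-2, 99, 201],
    [-2, 113, 230],
  ],
  turn=[
    [-0.02, 0, 0],
    [-0.05, 0, 0],
    [-0.08, 0, 0],
    [-0.11, 0, 0],
    [-0.14, 0, 0],
    [-0.17, 0, 0],
    [-0.2, 0, 0],
    [-0.209, 0, 0],
  ],
  hand=[1, 1, 1, 1, 1, 1, 1, 1],
)

```text
clock: 35.45
tool_pos: [523.8, 101.2, 94.8]
ee_rot: [[-0.001, 0.998, 0.06], [-0.001, 0.06, -0.998], [-1.0, -0.001, 0.001]]
force: [0.1, 0.2, -1.0]
width: 35.1
```

```bash
python3 go.py 537,60,80,3
```

```text
35.45 pos [523.8 101.2  94.8] yaw 3.43 tilt [-0.001 -0.001] F [ 0.11  0.16 -0.97] M [ 0.04 -0.02 -0.03] w 35.1 q7 -5
537,60,80,3 linear [14.8, 10.7, 41.9] turn [0.0076, 0.0007, 0.0009]
```

Request:
step_arm(
  linear=[
    [0, 3, 12],
    [2, 6, 24],
    [5, 9, 34],
    [9, 11, 41],
    [12, 11, 42],
    [15, 11, 42],
    [15, 11, 42],
    [15, 11, 42],
  ],
  turn=[
    [0, 0, 0],
    [0, 0, 0],
    [0, 0, 0],
    [0, 0, 0],
    [0, 0, 0],
    [0, 0, 0],
    [0, 0, 0],
    [0, 0, 0],
  ],
  hand=[1, 1, 1, 1, 1, 1, 1, 1],
)

```text
clock: 36.12
tool_pos: [536.9, 63.6, 80.0]
ee_rot: [[-0.001, 0.998, 0.061], [0.0, 0.061, -0.998], [-1.0, -0.001, -0.0]]
force: [-0.4, -0.6, -1.9]
width: 35.5
```

```bash
python3 go.py 537,60,26,3
```

```text
36.12 pos [536.9  63.6  80. ] yaw 3.48 tilt [-0.001  0.   ] F [-0.38 -0.6  -1.93] M [0.04 0.02 0.01] w 35.5 q7 0
537,60,26,3 linear [54.0, -0.1, 3.6] turn [0.0083, -0.0002, 0.0009]
```

Request:
step_arm(
  linear=[
    [5, 0, 2],
    [14, 0, 3],
    [24, 0, 3],
    [34, 0, 3],
    [43, 0, 3],
    [49, 0, 3],
    [53, 0, 3],
    [54, 0, 3],
  ],
  turn=[
    [0, 0, 0],
    [0, 0, 0],
    [0, 0, 0],
    [0, 0, 0],
    [0, 0, 0],
    [0, 0, 0],
    [0, 0, 0],
    [0, 0, 0],
  ],
  hand=[1, 1, 1, 1, 1, 1, 1, 1],
)

```text
clock: 36.78
tool_pos: [536.9, 59.4, 25.3]
ee_rot: [[-0.002, 0.998, 0.059], [-0.0, 0.059, -0.998], [-1.0, -0.002, 0.0]]
force: [-0.4, -0.7, -2.2]
width: 35.2
```

Request:
step_arm(
  linear=[
    [0.5, 0, 0],
    [1, 0, 0],
    [1.5, 0, 0],
    [2, 0, 0],
    [2.5, 0, 0],
    [2.5, 0, 0],
    [2.5, 0, 0],
    [2.5, 0, 0],
  ],
  turn=[
    [0, 0, 0],
    [0, 0, 0],
    [0, 0, 0],
    [0, 0, 0],
    [0, 0, 0],
    [0, 0, 0],
    [0, 0, 0],
    [0, 0, 0],
  ],
  hand=[1, 1, 1, 1, 1, 1, 1, 1],
)

```text
clock: 37.45
tool_pos: [537.7, 59.5, 24.1]
ee_rot: [[0.0, 0.998, 0.059], [0.0, 0.059, -0.998], [-1.0, 0.0, -0.0]]
force: [0.1, -1.3, -0.2]
width: 35.4
```

Light contact (-0.2 N). Settling slightly lower, then releasing.

Request:
step_arm(
  linear=[
    [0.3, 0, 0],
    [0.6, 0, 0],
    [0.8, 0, 0],
    [0.8, 0, 0],
    [0.8, 0, 0],
    [0.8, 0, 0],
    [0.8, 0, 0],
    [0.8, 0, 0],
  ],
  turn=[
    [0, 0, 0],
    [0, 0, 0],
    [0, 0, 0],
    [0, 0, 0],
    [0, 0, 0],
    [0, 0, 0],
    [0, 0, 0],
    [0, 0, 0],
  ],
  hand=[1, 1, 1, 1, 0.3, 0, 0, 0],
)

```text
clock: 38.12
tool_pos: [537.4, 59.4, 22.9]
ee_rot: [[-0.0, 0.998, 0.059], [-0.0, 0.059, -0.998], [-1.0, -0.0, 0.0]]
force: [0.5, -0.6, -0.9]
width: 81.3
```

Request:
step_arm(
  linear=[
    [0, 0, 0],
    [0, 0, 0],
    [0, 0, 0],
    [-15, 0, 0],
    [-40, 0, 0],
    [-75, 0, 0],
    [-110, 0, 0],
    [-120, 0, 0],
  ],
  turn=[
    [0, 0, 0],
    [0, 0, 0],
    [0, 0, 0],
    [0, 0, 0],
    [0, 0, 0],
    [0, 0, 0],
    [0, 0, 0],
    [0, 0, 0],
  ],
  hand=[0, 0, 0, 0, 0, 0, 0, 0],
)

```text
clock: 38.78
tool_pos: [540.2, 59.5, 148.6]
ee_rot: [[0.007, 0.998, 0.058], [0.002, 0.058, -0.998], [-1.0, 0.007, -0.001]]
force: [1.2, 0.1, 1.0]
width: 85.5
```

Request:
step_arm(
  linear=[
    [-10, -8, -18],
    [-25, -20, -50],
    [-25, -40, -85],
    [-25, -56, -120],
    [-25, -72, -155],
    [-25, -88, -190],
    [-25, -100, -215],
    [-25, -100, -215],
  ],
  turn=[
    [0, 0, 0],
    [0, 0, 0],
    [0, 0, 0],
    [0, 0, 0],
    [0, 0, 0],
    [0, 0, 0],
    [0, 0, 0],
    [0, 0, 0],
  ],
  hand=[0, 0, 0, 0, 0, 0, 0, 0],
)

```text
clock: 39.45
tool_pos: [420.8, 274.8, 167.7]
ee_rot: [[-0.002, 0.998, 0.069], [0.002, 0.069, -0.998], [-1.0, -0.002, -0.002]]
force: [-0.5, 0.0, -0.2]
width: 85.3
```

```bash
python3 go.py; python3 - <<'E'
from cell import *
from h import *
t=snapshot("top");s=snapshot("side")
for n,q in(("top",t),("side",s)):
    W=cloud(q)
    for x,y in((537,60),(446,-321)):
        ok=(W[...,2]>88)&(W[...,2]<108)&(abs(W[...,0]-x)<45)&(abs(W[...,1]-y)<55);p=W[ok]
        if len(p)>60: print(n,len(p),rect(p[:,:2]),np.median(p[:,2]).round(1))
cv2.imwrite("pics/c9.png",np.hstack([cv2.resize(t["img"][90:330,90:490,::-1],(480,288)),cv2.resize(s["img"][120:420,200:430,::-1],(221,288))]))
E
```

```text
39.45 pos [420.8 274.8 167.7] yaw 3.96 tilt [-0.002  0.002] F [-0.53  0.04 -0.2 ] M [-0.    0.05  0.03] w 85.3 q7 -31
top 588 (array([537. ,  55.4]), array([36.6, 67.4]), 2.24) 101.3
top 597 (array([ 444.9, -323.5]), array([36.3, 67.3]), 11.41) 95.2
side 473 (array([536.5,  60.4]), array([36.6, 67.6]), 5.34) 100.8
side 198 (array([ 445. , -318.3]), array([34.4, 69.5]), 12.44) 94.9
```

View pics/c9.png

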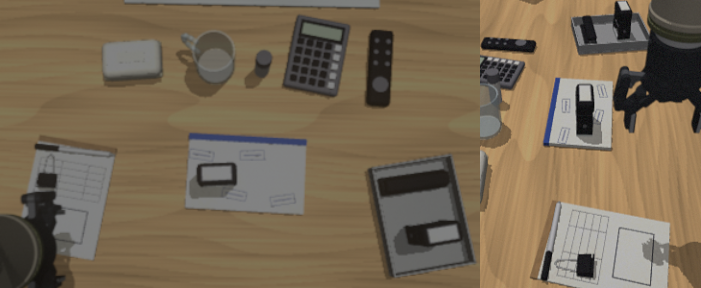

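Both stamps stand upright where they belong, everything else is in place, and the arm is clear. Handing in.

```bash
python3 -c "
from cell import *
print(sign_off())"
```

```text
the job is handed in; nothing more can be done
None
```

I handed the job in at about 39.5 s. The jamming stamp is in the repair tray, the form has been stamped with the good one, and the good stamp is back on the scrap pad.

- **Finding the jam:** The left stamp (y ≈ +62 mm) went all the way to its rubber stop at about 19 mm; the highest reading was 10.7 N. The right stamp (y ≈ −51 mm) jammed from about 11 mm of travel. I felt 12.5 N, then 13.8 N at about 11.7 mm, and no reading went above that.
- **Jamming stamp:** It stands upright in the free part of the tray, beside the stapler, with its top at about 95 mm, which matches the tray floor plus the stamp's height.
- **Impression:** With the good stamp held in the box, the handle was fully down (about 19 to 20 mm) for roughly 1 s at about 10 N. The foot sat centred in the box with nearly equal side margins. I did not see the printed mark itself: the last view had the arm's shadow over the box.
- **End state:** The good stamp stands on the pad at about (537, 59) mm, and the arm is clear of everything. In the last picture the other things on the desk looked unmoved.

**Disagreements:**
- The real fingertips sat about 40 mm above the reported tool position with the fingers shut, and about 53 mm with them open. My first grasp closed on empty air just above the stamp without touching anything. I measured this offset and allowed for it afterwards.
- The top and side cameras differed by about 4 to 5 mm in y at the stamps. I settled positions with the wrist camera.

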